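# Load and start the bottle shaker

### The job

Load the orbital shaker and start it: lift the hold-down bar out of its notch and swing it aside, stand every brown, white-capped sample bottle upright in its own rack pocket, then swing the bar back over the caps and let it drop fully into the keeper's notch. Move the temperature logger from the orange bin to the right-hand rim of the shaker's tray, squeezing its clip open and letting it grip the rim upright, and only when the bottles, bar and logger are all in place press the green start button all the way down. Leave the other things on the bench where they are.

Things in the scene. Friction and masses are not known exactly. Their poses are not given: they have to be found in the camera images.
- shaker: Orbital shaker, fixed: white base 300 x 210 mm, 78 mm high, grey console (55 mm deep, 70 mm high) along its front. Origin: middle of the white base's underside; x points from the console to the back, y to the shaker's left, z up. On top an aluminium tray 292 x 190 mm, floor at z = 91 mm, with a 4 mm thick upright rim. A blue rack of four pockets in a row along x stands in the middle.
- pocket0 (a point): Centre of the floor of rack pocket 0 (nearest the console), 91 mm above the bench. Pockets are 50 mm square inside, 54 mm apart, walls 28 mm high; each takes one bottle.
- pocket1 (a point): Centre of the floor of rack pocket 1 (in between), 91 mm above the bench. Pockets are 50 mm square inside, 54 mm apart, walls 28 mm high; each takes one bottle.
- pocket2 (a point): Centre of the floor of rack pocket 2 (in between), 91 mm above the bench. Pockets are 50 mm square inside, 54 mm apart, walls 28 mm high; each takes one bottle.
- pocket3 (a point): Centre of the floor of rack pocket 3 (nearest the bar pivot), 91 mm above the bench. Pockets are 50 mm square inside, 54 mm apart, walls 28 mm high; each takes one bottle.
- bar_knob (a point): Centre of the red ball knob (25 mm across) on the end of the steel hold-down bar, 286 mm from the bar's pivot. The pivot tops a post at the back end of the rack, at x = 126, y = 0, z = 177 mm in the shaker's frame; there the bar swings about the vertical and lifts about a level pin. Bar: 10 mm wide, 12 mm high, 0.2 kg; latched, it runs 4 mm above the bottle caps.
- hold_swing (a joint): Swing of the hold-down bar, rad: 0 in line with the rack and notch (latched, as at the start), growing as it swings out over the shaker's left side (+y), to 1.4; stop past the notch at -0.1. It stays where it is left. About 1.15 rad leaves room for a gripper at every pocket.
- hold_lift (a joint): Lift of the bar, rad: about 0 when it lies level in the notch, positive with the knob raised (to 0.5). It falls by its own weight; outside the notch it sinks to -0.012. Notch: open above, 16 mm wide, floor 171 mm above the bench, on a keeper post (12 mm deep) 256 mm from the pivot, between two horns 16 mm high, 9 mm thick. The bar must rise over a horn (0.07 rad; 0.11 clears it well).
- right_rim (a point): A point on the top edge of the tray's long right-hand rim (the shaker's -y side), 30 mm to the console side of its middle, 121 mm above the bench, 30 mm above the tray floor. The rim is 4 mm thick and runs straight along the shaker's x; anywhere on it will do, short of the ends.
- logger: Temperature logger: white pod on a blue sprung clip like a clothes peg, 63 mm tall, 48 g, jaws down, at the start on the front wall of an open orange bin (70 mm tall, 4 mm walls, at the robot's left) with the jaws 18 mm over it. Origin: between the jaw tips; z up to the finger plates, x along the wall (clip 20 mm wide), y across it. Pod outside the -y jaw: to y = -17, z = -6 to 22 mm.
- clip_jaw (a joint): Opening of the logger's clip, rad: 0 clamped on a 4 mm wall, -0.19 shut on nothing, 0.55 fully squeezed (jaw tips 15 mm apart). Hinge pin along x at z = 24 mm. The finger plates above it flare to 40 mm over their outsides at the top, 31 mm at z = 48; squeezing them along y to some 17 mm (8 N) opens it fully. The logger's frame is its -y half's: squeezed, it leans by half this angle.
- start_button (a joint): Green round start button (22 mm across) on the console top, to the right; travel 0 to 0.006 m downward, springs back; fully down takes 5 N.
- start_button_top (a point): Centre of the top of the start button, 92 mm above the bench when up.
- bottle0: Sample bottle: brown body 46 mm across, white screw cap 43 mm across from 47 mm up to its top at 76 mm; 80 to 150 g; origin: middle of its underside, z up its axis. Two to four of these stand on the bench; an absent one reads None.
- bottle1: Sample bottle: brown body 46 mm across, white screw cap 43 mm across from 47 mm up to its top at 76 mm; 80 to 150 g; origin: middle of its underside, z up its axis. Two to four of these stand on the bench; an absent one reads None.
- bottle2: Sample bottle: brown body 46 mm across, white screw cap 43 mm across from 47 mm up to its top at 76 mm; 80 to 150 g; origin: middle of its underside, z up its axis. Two to four of these stand on the bench; an absent one reads None.
- bottle3: Sample bottle: brown body 46 mm across, white screw cap 43 mm across from 47 mm up to its top at 76 mm; 80 to 150 g; origin: middle of its underside, z up its axis. Two to four of these stand on the bench; an absent one reads None.
- tip_box: Bystander: pipette tip box, blue with yellow top, 85 x 120 x 60 mm; origin: middle of its underside. Leave it.
- slide_box: Bystander: orange slide box, 85 x 100 x 36 mm; origin: middle of its underside. Leave it.
- marker: Bystander: marker pen, 130 mm long, lying; origin: middle of its underside. Leave it.
- timer: Bystander: white bench timer, 65 x 65 x 17 mm; origin: middle of its underside. Leave it.
- beaker: Bystander: empty glass beaker, 68 mm wide, 85 mm tall; origin: middle of its underside. Leave it.
- pipette: Bystander: hand pipette lying along its x axis, 260 mm long, 26 mm thick; origin: middle of its underside. Leave it.
- tube_rack: Bystander: low green microtube rack, 60 x 110 x 36 mm; origin: middle of its underside. Leave it.
Things that resemble listed ones, but are neither listed nor needed, are in the scene too. Leave any purple look-alike of the bottle1 alone.

How it is judged:
By the outcome, as a careful person would: the job done as asked, in the order asked, and still so for the second after the job is handed in, with the robot touching nothing.
Of bottle0, bottle1, bottle2, bottle3 only 2 to 4 are there at a start; the rules pass over those that are not, and their reading is None.
At some moment in a run one of bottle0, bottle1, bottle2, bottle3 may be knocked a few centimetres aside while the robot is not near it.
It also fails if it takes over 210 s, if anything falls off the work surface, if the arm or the gripper's body presses on something with over 40 N, if the wrist force passes 120 N, or if a joint passes its speed limit or range.

### The arm

A 6-joint arm with a two-finger parallel gripper is mounted at the origin on the work surface. World frame = base frame: x ahead of the robot, y to its left, z up, the work surface at z = 0. Lengths are in m, angles in rad, forces in N, time in s.
With the tool pointing down it reaches from about 0.325 to 0.9 m from the base axis. Payload 3.5 kg.
Tool frame: the origin (TCP) lies at the very end of the fingers, on their centre line; the grasp point (between the pads) lies 19 mm behind it; z points along the fingers, x is the direction in which the jaws open and shut, and the axes are right-handed (so a half turn about z gives the same grasp; the last joint's range is limited). The gripper opens to 85 mm and grips with 20 to 120 N. Pads are 22 mm wide; open, the fingers measure 114 mm over their backs; the gripper's body (76 mm by 85 mm) begins 54 mm behind the grasp point. The pads swing forward as they close: fully open they stand 13 mm farther back than shut.
Start: joints at [-0.103, 0.276, -0.026, 1.268, 0, 1.467], TCP at [0.625, -0, 0.231] pointing down, gripper open.
Joint ranges: [-3.12, 3.12], [-0.85, 1.88], [-1.08, 1.24], [-1.95, 2.15], [-1.57, 1.53], [-3.14, 3.14]. Speed limits (rad/s): [2.57, 2.57, 3.14, 3.14, 3.14, 3.14].

### API

Orientations are given as a rotation vector (axis times angle).
In Python, from station import * gives the robot as it stands.
- The arm moves only by the tool move_arm, never from a script. Its argument "plan" is a list of rows, each a list of 2 entries, a list of its own where there are three numbers: the shift along the tool's x, y, z in mm, then the turn about the tool's z in degrees. A call has 1 to 8 rows; each row is the pose to reach, as a shift and turn from the pose commanded when the call began, along the tool's axes at that moment; what a row does not reach only later rows make up. A row lasts 1/10 s, in which the tool goes at most 50 mm and 8.59 degrees, less where a joint would pass 70% of its speed; a pose out of reach is approached as far as the arm can. A call with a gripper value outside its range is refused whole. "hand" is the closure, from -1 (fully open) to 1 (shut), set as the call begins (left out, the last holds). The fingers move at their own pace and stop on an object; "grip_force" is the grip in N (left out, the last holds). Time passes only in rows, so rows that repeat a pose let the fingers close. It gives the time, the measured TCP pose, the force and the opening at its end, in the units of the state.
- state(): the state, without advancing time (a new reading comes with each control period).
- grab_frame(name): name is "scene" or "side" or "wrist"; returns the picture (384x512x3 uint8, blue, green, red); there is no depth.
- camera_info(name): a dict with "fx", "fy", "cx", "cy" (pixels), "T" (4x4, takes a point from camera to world coordinates); the wrist camera has in their place "hand_eye" (4x4, takes a point from camera to tool coordinates, whose origin is the TCP and whose axes are the tool frame's). Camera axes: x right, y up, looking along -z (the intrinsics and any distortion apply to the point x, -y, -z); pixel columns grow to the right and rows downward; lengths in m; the calibration is good to about 2 mm. The wrist camera is an equidistant fisheye: a pixel r from the principal point sees the ray r / f radians off the axis. A picture is of the moment at which its call begins: read the wrist's pose just before it. camera_info takes no time and is no camera call.
- close_job(): hands the job in, once; it reports no verdict.
The state is a dict: "t": time; "q": joint angles; "joint_velocities": joint speeds; "tau": joint torques, N m; "position": TCP position; "tcp_rot": TCP orientation; "force": force on the tool from outside, world axes, zero at the start; "moment": the same for the moment, N m; "gripper_width": opening from 0.0 (shut) to 1.0 (fully open).
Only numpy, scipy, OpenCV 4.12 (cv2) and the standard library are available. Lean on these libraries where they do the work, as an engineer would, in place of code of your own. Each camera call takes 0.05 s, during which the arm holds its last target.

## Working session

There is one attempt and no reset: what is moved stays moved. The work goes in short steps, Python scripts to look and compute and a tool call to move; the robot and the scene stay as the last step left them, time stands still between calls to the robot, and variables do not carry over. Pictures are saved under pics/ and viewed, and the job is handed in when it is done.

Besides the shell and the picture viewer there is one more tool, called after "Request:" by a JSON object that holds its "api" and its "payload", one argument or row to a line. move_arm: Moves the arm, as the interface text tells. Its arguments: {"type":"object","properties":{"plan":{"type":"array","items":{"type":"array"}},"hand":{"type":"number"},"grip_force":{"type":"number"}},"required":["plan"]}

```bash
mkdir -p pics; ls
python3 - <<'E'
from station import *
import cv2
print(state())
for n in ["scene","side","wrist"]:
    print(n,camera_info(n))
    cv2.imwrite(f"pics/{n}0.png",grab_frame(n))
E
```

```text
pics
{'t': 0.0, 'q': array([-1.03440794e-01,  2.77132111e-01, -2.78967389e-02,  1.26798401e+00,
       -1.74553676e-05,  1.46736914e+00]), 'joint_velocities': array([ 0.00025275, -0.00169277,  0.00022148,  0.00072257, -0.00070642,
        0.00026401]), 'tau': array([-1.23772923e-03, -4.45513523e+01,  2.95201170e+01,  1.64704624e-02,
       -2.18722530e-04, -1.59438730e-05]), 'position': array([6.24220824e-01, 4.03231868e-05, 2.30152770e-01]), 'tcp_rot': array([-3.14137925e+00,  2.13390928e-05,  3.46571302e-03]), 'force': array([0.70649362, 0.07252695, 0.26324301]), 'moment': array([ 0.05808154, -0.01198698,  0.03097643]), 'gripper_width': 1.0004438362310508}
scene {'fx': 466.1555071727076, 'fy': 466.1555071727076, 'cx': 255.08454645170332, 'cy': 197.19520317244863, 'T': array([[ 0.75185385, -0.51247675,  0.41482932,  1.03024844],
       [ 0.65928769,  0.57724471, -0.48179694, -0.62402313],
       [ 0.0074517 ,  0.63573275,  0.77187327,  1.09853636],
       [ 0.        ,  0.        ,  0.        ,  1.        ]])}
side {'fx': 400.6133474273333, 'fy': 400.6133474273333, 'cx': 260.5510117159106, 'cy': 191.69886200670584, 'T': array([[-0.95459736,  0.19700582, -0.223456  ,  0.24052768],
       [-0.29789658, -0.62819798,  0.71876625,  0.85600162],
       [ 0.00122653,  0.75269915,  0.65836349,  0.93736325],
       [ 0.        ,  0.        ,  0.        ,  1.        ]])}
wrist {'fx': 297.3186396354542, 'fy': 297.3186396354542, 'cx': 255.20842956950057, 'cy': 189.71509831960225, 'hand_eye': array([[ 9.99999903e-01,  4.21094396e-04,  1.29868559e-04,
        -5.60320295e-05],
       [ 4.40503763e-04, -9.63226336e-01, -2.68690959e-01,
        -6.93015270e-02],
       [ 1.19485595e-05,  2.68690990e-01, -9.63226428e-01,
        -1.42780091e-01],
       [ 0.00000000e+00,  0.00000000e+00,  0.00000000e+00,
         1.00000000e+00]])}
```

View pics/scene0.png

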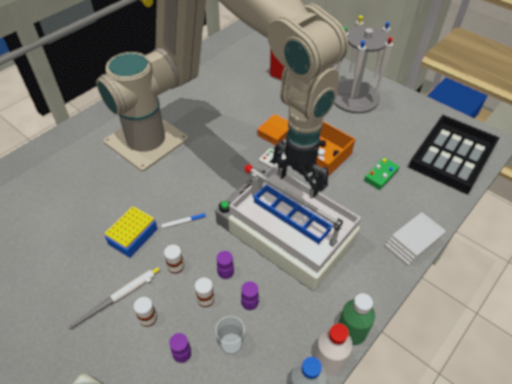

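View pics/side0.png

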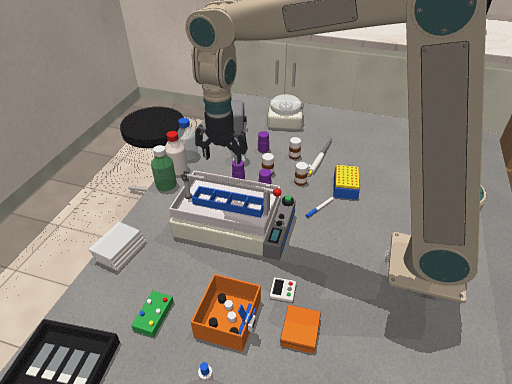

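View pics/wrist0.png

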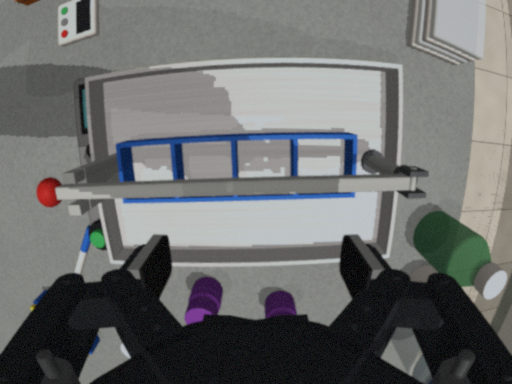

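```bash
cat > h.py <<'E'
from station import *
import numpy as np, cv2
from scipy.spatial.transform import Rotation as R
def wristT(s=None):
    s=s or state(); T=np.eye(4); T[:3,:3]=R.from_rotvec(s["tcp_rot"]).as_matrix(); T[:3,3]=s["position"]
    return T@camera_info("wrist")["hand_eye"]
def camT(n,T=None):
    return camera_info(n)["T"] if n!="wrist" else (wristT() if T is None else T)
def ray(n,px,T=None):
    c=camera_info(n);T=camT(n,T)
    u=(px[0]-c["cx"])/c["fx"];v=(px[1]-c["cy"])/c["fy"]
    if n=="wrist":
        th=np.hypot(u,v); k=np.sin(th)/th if th>1e-9 else 1
        d=np.array([u*k,-v*k,-np.cos(th)])
    else: d=np.array([u,-v,-1.])
    d=T[:3,:3]@d
    return T[:3,3],d/np.linalg.norm(d)
def onz(n,px,z,T=None):
    o,d=ray(n,px,T); return o+d*(z-o[2])/d[2]
def proj(n,P,T=None):
    c=camera_info(n);T=camT(n,T); P=np.atleast_2d(P)
    p=(P-T[:3,3])@T[:3,:3]; x,y,z=p[:,0],-p[:,1],-p[:,2]
    if n=="wrist":
        r=np.hypot(x,y);th=np.arctan2(r,z);k=th/np.maximum(r,1e-9); u,v=x*k,y*k
    else: u,v=x/z,y/z
    return np.c_[c["cx"]+c["fx"]*u,c["cy"]+c["fy"]*v]
def tri(obs):
    A=np.zeros((3,3));b=np.zeros(3)
    for o,d in obs:
        M=np.eye(3)-np.outer(d,d);A+=M;b+=M@o
    return np.linalg.solve(A,b)
def crop(img,x0,y0,w,h,k,name):
    c=cv2.resize(img[y0:y0+h,x0:x0+w],None,fx=k,fy=k,interpolation=cv2.INTER_CUBIC)
    cv2.imwrite("pics/"+name,c)
E
python3 - <<'E'
from h import *
crop(cv2.imread("pics/wrist0.png"),20,30,400,250,2,"c_w0.png")
s=cv2.imread("pics/scene0.png"); crop(s,60,180,260,190,3,"c_s0.png")
d=cv2.imread("pics/side0.png"); crop(d,160,120,260,100,3,"c_d0.png"); crop(d,130,260,200,120,4,"c_d1.png")
E
```

```text
(no output)
```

View pics/c_w0.png

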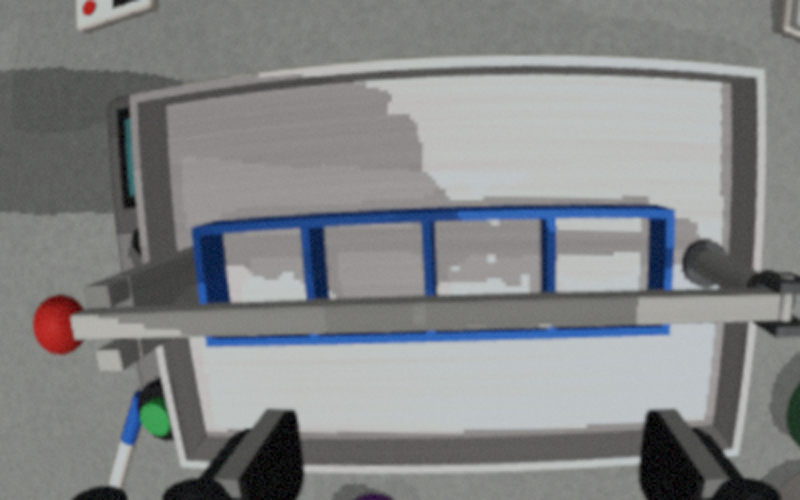

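View pics/c_s0.png

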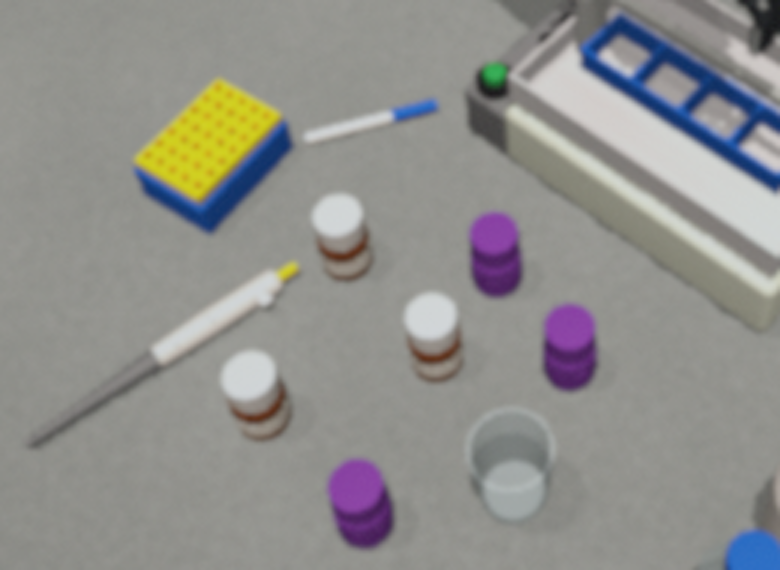

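View pics/c_d0.png

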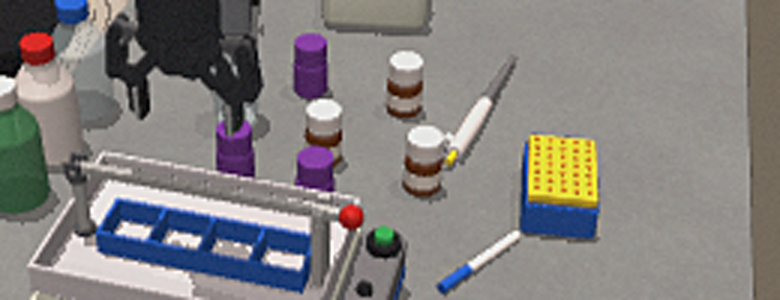

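View pics/c_d1.png

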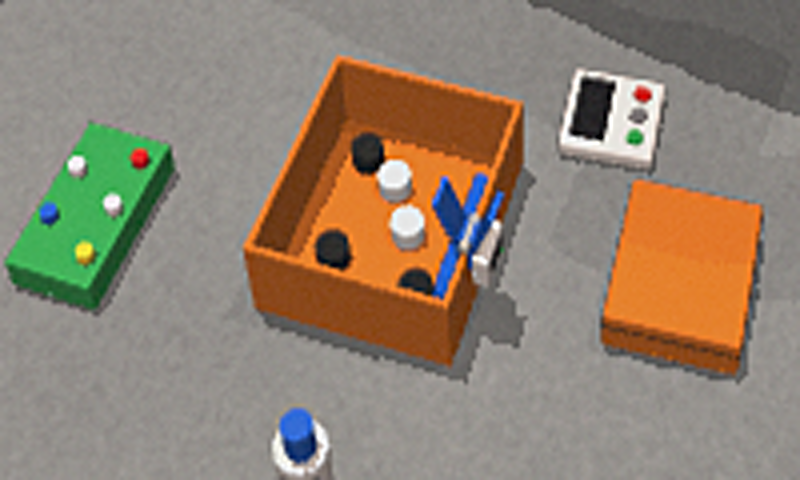

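Run:
```python
from h import *
from scipy.optimize import least_squares
T=wristT()
c=lambda x,y:(20+x/2,30+y/2)
px=np.array([c(133,97),c(762,70),c(742,453),c(183,465),c(59,325),c(195,225),c(672,210),c(669,333),c(208,345)])
# shaker frame pts
M=np.array([[-146,95,121],[146,95,121],[146,-95,121],[-146,-95,121],[-160,0,177],[-108,27,119],[108,27,119],[108,-27,119],[-108,-27,119]])/1e3
def W(p): 
    cc,s=np.cos(p[2]),np.sin(p[2]); return np.c_[M[:,0]*cc-M[:,1]*s+p[0],M[:,0]*s+M[:,1]*cc+p[1],M[:,2]]
f=lambda p:(proj("wrist",W(p),T)-px).ravel()
r=least_squares(f,[.63,.05,0],loss='soft_l1');print(r.x,np.degrees(r.x[2]));print(f(r.x).reshape(-1,2).round(1))
p=r.x
print("button",onz("wrist",c(155,415),.092,T), "rel", )
# check scene/side
for n in("scene","side"):print(n,proj(n,W(p)).round(0).tolist())
# bottles: cap top centre z=.076
s=lambda x,y:(60+x/3,180+y/3); d=lambda x,y:(160+x/3,120+y/3)
for a,b in [((338,213),(425,140)),((432,314),(323,112)),((249,375),(405,66))]:
    print(onz("scene",s(*a),.076).round(4),onz("side",d(*b),.076).round(4))
e=lambda x,y:(130+x/4,260+y/4)
print("btn",onz("scene",s(494,75),.092),onz("side",d(383,236),.092))
print("knob",tri([ray("wrist",c(59,325),T),ray("side",d(350,217))]))
for nm,q in [("front wall corner L",(451,362)),("R",(522,103))]: print(nm,onz("side",e(*q),.070 if nm!="front wall corner L" else 0.0))
print("BL",onz("side",e(340,60),.07),"FL",onz("side",e(247,250),.07))
```

```text
[0.61180087 0.01718439 0.03065009] 1.756120697600481
[[-3.3 -0.5]
 [-1.  -0.8]
 [-3.5  0.7]
 [-2.2  0.8]
 [-2.4 -0. ]
 [ 5.8  2.7]
 [ 5.6  1.7]
 [ 4.5 -1.6]
 [ 6.3 -1.1]]
button [ 0.44179041 -0.06638273  0.092     ] rel
scene [[272.0, 165.0], [359.0, 217.0], [318.0, 265.0], [228.0, 205.0], [247.0, 168.0], [268.0, 186.0], [333.0, 226.0], [321.0, 240.0], [255.0, 197.0]]
side [[264.0, 228.0], [169.0, 208.0], [194.0, 170.0], [280.0, 185.0], [277.0, 192.0], [258.0, 209.0], [190.0, 196.0], [197.0, 185.0], [262.0, 198.0]]
[ 0.4401 -0.2633  0.076 ] [ 0.4347 -0.2554  0.076 ]
[ 0.5705 -0.2787  0.076 ] [ 0.5646 -0.2725  0.076 ]
[ 0.5004 -0.4132  0.076 ] [ 0.4934 -0.3979  0.076 ]
btn [ 0.4449567 -0.0724078  0.092    ] [ 0.4362225  -0.06066935  0.092     ]
knob [0.45381051 0.01222033 0.17542056]
front wall corner L [0.42449691 0.40875317 0.        ]
R [0.42471135 0.26266538 0.07      ]
BL [0.5502533  0.26612996 0.07      ] FL [0.55039542 0.41241066 0.07      ]
```

```bash
cat >> h.py <<'E'
def yaw(s):
    m=R.from_rotvec(s["tcp_rot"]).as_matrix(); return np.degrees(np.arctan2(m[1,0],m[0,0]))
def go(*targets):
    """targets: (x,y,z,yawdeg of tool x in world or None)"""
    s=state(); m=R.from_rotvec(s["tcp_rot"]).as_matrix(); y0=yaw(s)
    print("at",s["position"].round(4),"yaw",round(y0,2),"q6",s["q"][5].round(2),"t",round(s["t"],1),"F",s["force"].round(1),"w",round(s["gripper_width"],3))
    for t in targets:
        d=m.T@(np.array(t[:3])-s["position"])*1e3
        turn=0 if t[3] is None else -((t[3]-y0+180)%360-180)
        print(d.round(1).tolist(),round(turn,2))
E
python3 - <<'E'
from h import *
go((.453,.0123,.24,91.76))
E
```

```text
at [6.244e-01 1.000e-04 2.304e-01] yaw -0.0 q6 1.47 t 0.1 F [ 0.4  0.3 -0.2] w 0.999
[-171.4, -12.2, -9.3] -91.76
```

Request:
{"api": "move_arm", "payload": {
  "plan": [
    [[-30,-4,-10],-8.5],
    [[-60,-8,-10],-17],
    [[-90,-12,-10],-25.5],
    [[-120,-12,-10],-34],
    [[-150,-12,-10],-42.5],
    [[-171,-12,-10],-51],
    [[-171,-12,-10],-59.5],
    [[-171,-12,-10],-68]
  ]
}}

```text
t: 0.95
position: [0.4529, 0.0121, 0.2412]
tcp_rot: [-2.599, -1.764, 0.0]
force: [-0.0, -0.3, -0.2]
gripper_width: 1.002
```

Request:
{"api": "move_arm", "payload": {
  "plan": [
    [[0,0,0],-8],
    [[0,0,0],-16],
    [[0,0,0],-23.8],
    [[0,0,0],-23.8]
  ]
}}

```text
t: 1.35
position: [0.4537, 0.012, 0.2411]
tcp_rot: [-2.186, -2.256, 0.001]
force: [0.9, 0.8, 0.0]
gripper_width: 1.0
```

Run:
```python
from h import *
go((.453,.0123,.2,91.76))
cv2.imwrite("pics/w1.png",grab_frame("wrist"));
```

```text
at [0.4537 0.012  0.2411] yaw 91.79 q6 -0.15 t 1.4 F [0.9 0.8 0. ] w 1.0
[0.3, -0.7, 41.1] 0.03
```

View pics/w1.png

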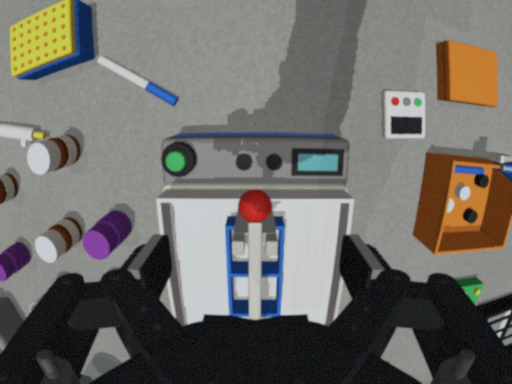

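Run:
```python
from h import *
print("knob",onz("wrist",(255.2,206),.1765),"btn",onz("wrist",(178.5,159.5),.092))
for p in [(229,219),(282,219)]: print("rack front corner",onz("wrist",p,.119))
for p in [(159.5,198),(352,197)]: print("rim front corner",onz("wrist",p,.121))
```

```text
knob [0.45587551 0.01329928 0.1765    ] btn [ 0.4372976  -0.06519916  0.092     ]
rack front corner [ 0.48922957 -0.01081849  0.119     ]
rack front corner [0.48780578 0.03987059 0.119     ]
rim front corner [ 0.46972312 -0.07809418  0.121     ]
rim front corner [0.46352697 0.10638308 0.121     ]
```

Request:
{"api": "move_arm", "payload": {
  "plan": [
    [[1,1,40],0],
    [[1,1,84],0],
    [[1,1,84],0]
  ]
}}

```text
t: 1.7
position: [0.449, 0.0137, 0.1518]
tcp_rot: [-2.182, -2.246, 0.012]
force: [-1.7, 0.2, -0.5]
gripper_width: 0.998
```

Request:
{"api": "move_arm", "payload": {
  "plan": [
    [[0,0,0],0],
    [[0,0,0],0],
    [[0,0,0],0],
    [[0,0,0],0],
    [[0,0,0],0],
    [[0,0,0],0],
    [[0,0,0],0],
    [[0,0,0],0]
  ],
  "hand": 1,
  "grip_force": 40
}}

```text
t: 2.5
position: [0.4565, 0.0128, 0.1592]
tcp_rot: [2.185, 2.254, 0.003]
force: [-1.4, -0.8, 5.6]
gripper_width: 0.268
```

Run:
```python
from h import *
go((.453,.0123,.2,91.76))
cv2.imwrite("pics/w2.png",grab_frame("wrist"));
crop(grab_frame("side"),160,120,200,140,4,"d2.png")
```

```text
at [0.4565 0.0128 0.1592] yaw 91.79 q6 -0.14 t 2.5 F [-1.4 -0.8  5.6] w 0.268
[-0.4, -3.4, -40.8] 0.03
```

View pics/w2.png

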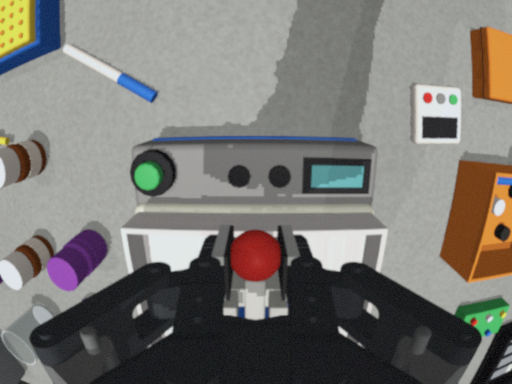

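View pics/d2.png

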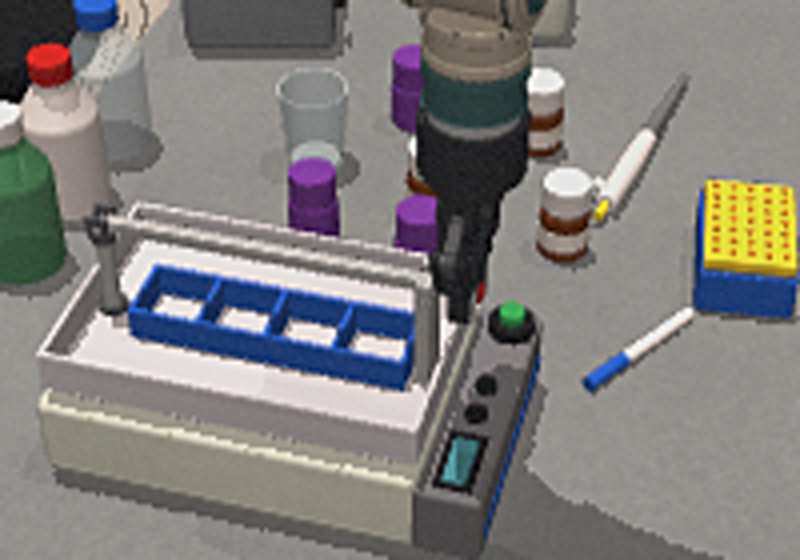

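```bash
cat >> h.py <<'E'
psi=1.76
def barpose(K0,th,lift,z0,y0=91.8,L=.286):
    """TCP target for swing th(rad); K0 = latched TCP xy"""
    a=np.radians(psi); piv=np.array(K0)+L*np.array([np.cos(a),np.sin(a)])
    b=a+np.pi-th
    p=piv+L*np.cos(lift)*np.array([np.cos(b),np.sin(b)])
    return (p[0],p[1],z0+L*np.sin(lift),y0-np.degrees(th))
E
python3 - <<'E'
from h import *
K=(.4565,.0128)
go(barpose(K,0,.07,.1592),barpose(K,0,.14,.1592),*[barpose(K,t,.14,.1592) for t in np.arange(.13,1.31,.13)])
E
```

```text
at [0.4565 0.0128 0.1592] yaw 91.79 q6 -0.14 t 2.6 F [-0.9 -0.6  6.2] w 0.271
[-0.0, 0.8, -20.0] -0.01
[-0.0, 3.0, -39.9] -0.01
[36.7, 5.4, -39.9] 7.44
[72.8, 12.5, -39.9] 14.89
[107.6, 24.3, -39.9] 22.33
[140.7, 40.5, -39.8] 29.78
[171.3, 60.8, -39.8] 37.23
[199.1, 84.9, -39.7] 44.68
[223.5, 112.5, -39.6] 52.13
[244.1, 142.9, -39.6] 59.58
[260.6, 175.8, -39.4] 67.03
[272.7, 210.5, -39.3] 74.47
```

Request:
{"api": "move_arm", "payload": {
  "plan": [
    [[0,1,-20],0],
    [[0,3,-40],0],
    [[0,3,-42],0],
    [[18,4,-42],3.5],
    [[37,5,-42],7.5],
    [[55,8,-42],11],
    [[73,13,-42],15],
    [[73,13,-42],15]
  ]
}}

```text
t: 3.4
position: [0.467, 0.0874, 0.1989]
tcp_rot: [2.46, 1.952, 0.003]
force: [4.1, -2.4, -1.6]
gripper_width: 0.261
```

Run:
```python
from h import *
K=(.4565,.0128)
go(*[barpose(K,t,.14,.1592) for t in np.arange(.39,1.31,.13)])
cv2.imwrite("pics/w3.png",grab_frame("wrist"));
crop(grab_frame("side"),160,120,200,140,4,"d3.png")
```

```text
at [0.467  0.0874 0.1989] yaw 76.87 q6 0.28 t 3.4 F [ 4.1 -2.4 -1.6] w 0.261
[35.2, 2.3, -0.2] 7.41
[71.2, 9.4, -0.2] 14.86
[106.1, 21.2, -0.1] 22.31
[139.2, 37.3, -0.1] 29.76
[169.8, 57.7, -0.0] 37.21
[197.6, 81.8, 0.0] 44.65
[222.0, 109.3, 0.1] 52.1
[242.7, 139.8, 0.2] 59.55
```

View pics/d3.png

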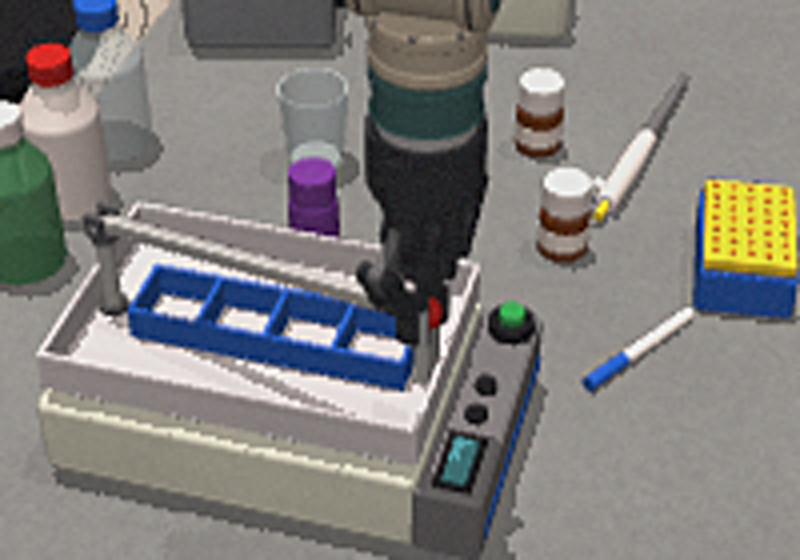

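Request:
{"api": "move_arm", "payload": {
  "plan": [
    [[35,2,0],7.4],
    [[71,9,0],14.9],
    [[106,21,0],22.3],
    [[139,37,0],29.8],
    [[170,58,0],37.2],
    [[197,82,0],44.7],
    [[222,109,0],52],
    [[239,134,0],58]
  ]
}}

```text
t: 4.3
position: [0.6512, 0.2878, 0.1978]
tcp_rot: [3.099, 0.507, -0.005]
force: [1.9, -2.1, -2.1]
gripper_width: 0.263
```

Request:
{"api": "move_arm", "payload": {
  "plan": [
    [[0,0,20],0],
    [[0,0,41],0],
    [[0,0,41],0],
    [[0,0,41],0]
  ]
}}

```text
t: 4.7
position: [0.6481, 0.2893, 0.156]
tcp_rot: [-3.095, -0.515, 0.01]
force: [-2.2, 5.1, -0.0]
gripper_width: 0.265
```

Request:
{"api": "move_arm", "payload": {
  "plan": [
    [[0,0,0],0],
    [[0,0,0],0],
    [[0,0,0],0],
    [[0,0,0],0],
    [[0,0,0],0],
    [[0,0,0],0]
  ],
  "hand": -1
}}

```text
t: 5.3
position: [0.6508, 0.2884, 0.1585]
tcp_rot: [-3.099, -0.513, -0.0]
force: [0.3, 0.0, 0.2]
gripper_width: 0.999
```

Request:
{"api": "move_arm", "payload": {
  "plan": [
    [[0,0,-40],0],
    [[0,0,-80],0],
    [[0,0,-110],0],
    [[0,0,-110],0]
  ]
}}

```text
t: 5.7
position: [0.6537, 0.2895, 0.2753]
tcp_rot: [-3.098, -0.513, -0.017]
force: [0.0, 0.0, 0.9]
gripper_width: 0.996
```

Run:
```python
from h import *
go((.5,-.2,.25,0))
cv2.imwrite("pics/w4.png",grab_frame("wrist"));
cv2.imwrite("pics/s4.png",grab_frame("scene"));
```

```text
at [0.6537 0.2895 0.2753] yaw 18.81 q6 1.57 t 5.7 F [0.  0.  0.9] w 0.996
[-303.6, 413.8, 22.0] 18.81
```

View pics/w4.png

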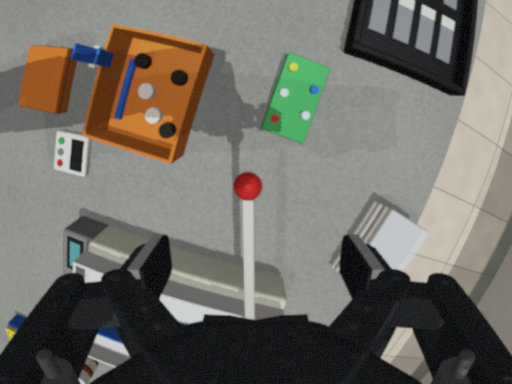

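View pics/s4.png

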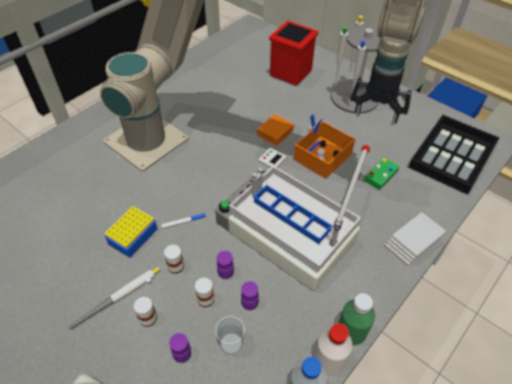

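Request:
{"api": "move_arm", "payload": {
  "plan": [
    [[-30,48,-10],6],
    [[-60,95,-20],12],
    [[-90,138,-20],18.8],
    [[-120,180,-20],18.8],
    [[-150,220,-20],18.8],
    [[-180,260,-20],18.8],
    [[-210,300,-20],18.8],
    [[-240,340,-20],18.8]
  ]
}}

```text
t: 6.6
position: [0.5365, -0.095, 0.2862]
tcp_rot: [-3.141, -0.0, 0.005]
force: [1.8, -0.6, -0.7]
gripper_width: 1.002
```

Request:
{"api": "move_arm", "payload": {
  "plan": [
    [[-45,25,0],0],
    [[-88,45,0],0],
    [[-88,70,0],0],
    [[-88,70,0],0],
    [[-88,70,0],0]
  ]
}}

```text
t: 7.1
position: [0.4499, -0.1635, 0.287]
tcp_rot: [-3.14, 0.002, 0.003]
force: [0.1, 0.7, 0.1]
gripper_width: 0.997
```

Run:
```python
from h import *
go((.5,-.27,.25,0))
cv2.imwrite("pics/w5.png",grab_frame("wrist"));
```

```text
at [ 0.4499 -0.1635  0.287 ] yaw -0.07 q6 1.09 t 7.1 F [0.1 0.7 0.1] w 0.997
[50.4, 106.5, 36.7] -0.07
```

View pics/w5.png

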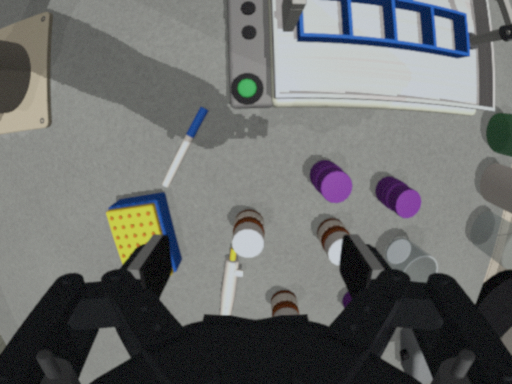

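Run:
```python
from h import *
print("A",onz("wrist",(248.5,241),.076),"B",onz("wrist",(341,249),.076))
for p in [(233,257),(234,264)]: print("pip tip",onz("wrist",p,.013))
s=lambda x,y:(60+x/3,180+y/3)
for a in [(338,213),(432,314),(249,375)]: print(onz("scene",s(*a),.076))
for a in [(297,266),(265,295),(155,355),(35,443)]: print("pip",onz("scene",s(*a),.015))
crop(grab_frame("wrist"),180,180,200,150,4,"w5c.png")
```

```text
A [ 0.44098947 -0.26212247  0.076     ] B [ 0.56710738 -0.27643689  0.076     ]
pip tip [ 0.41443005 -0.32050096  0.013     ]
pip tip [ 0.41563319 -0.3333856   0.013     ]
[ 0.44007795 -0.2633493   0.076     ]
[ 0.57048815 -0.2787026   0.076     ]
[ 0.50037971 -0.41324999  0.076     ]
pip [ 0.41906886 -0.30376996  0.015     ]
pip [ 0.42023966 -0.34176106  0.015     ]
pip [ 0.39473875 -0.44140999  0.015     ]
pip [ 0.38515248 -0.55484954  0.015     ]
```

View pics/w5c.png

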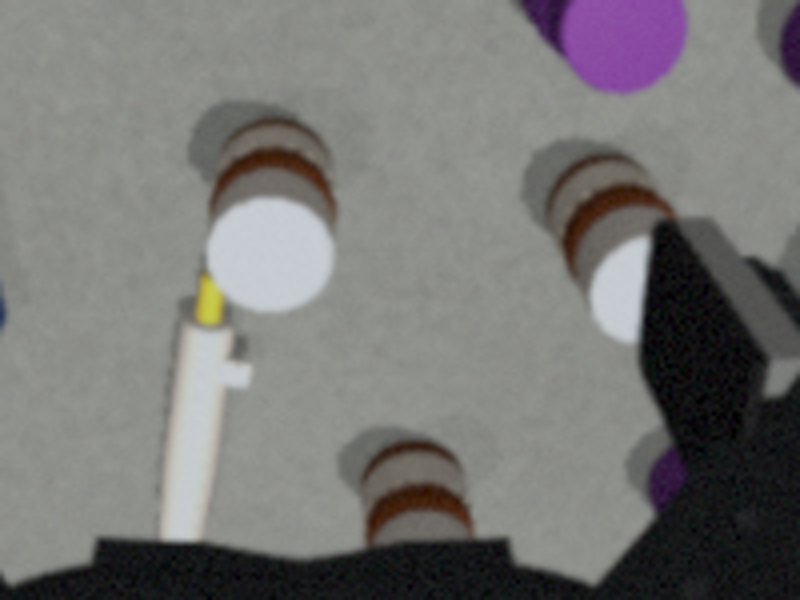

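Run:
```python
from h import *
s=lambda x,y:(60+x/3,180+y/3)
for a in [(495,230),(570,325),(357,482)]: print("purple",onz("scene",s(*a),.076))
print("purple w",onz("wrist",(335,186),.076),onz("wrist",(405,201),.076))
print("beaker",onz("scene",s(512,495),0.003))
go((.4405,-.2627,.15,0),(.4405,-.2627,.041,0))
```

```text
purple [ 0.55343656 -0.18599043  0.076     ]
purple [ 0.66192216 -0.21130072  0.076     ]
purple [ 0.62934494 -0.41658436  0.076     ]
purple w [ 0.55102105 -0.18727647  0.076     ] [ 0.65533547 -0.2081118   0.076     ]
beaker [ 0.70207177 -0.32676744  0.003     ]
at [ 0.4506 -0.1629  0.2875] yaw 0.04 q6 1.09 t 7.2 F [ 0.4  0.9 -0.4] w 1.001
[-10.0, 99.9, 137.4] 0.04
[-9.9, 100.0, 246.4] 0.04
```

Request:
{"api": "move_arm", "payload": {
  "plan": [
    [[-4,40,30],0],
    [[-8,80,60],0],
    [[-10,100,105],0],
    [[-10,100,150],0],
    [[-10,100,150],0]
  ]
}}

```text
t: 7.7
position: [0.4362, -0.2595, 0.1317]
tcp_rot: [-3.132, -0.001, 0.018]
force: [-0.9, 1.4, -0.0]
gripper_width: 1.003
```

Run:
```python
from h import *
cv2.imwrite("pics/w6.png",grab_frame("wrist"));
go((.4405,-.2627,.041,0))
```

```text
at [ 0.4384 -0.2609  0.1352] yaw 0.07 q6 0.91 t 7.8 F [0.5 0.2 0.2] w 0.997
[2.8, 2.3, 94.2] 0.07
```

View pics/w6.png

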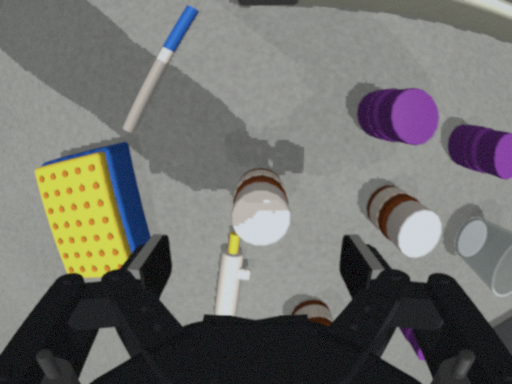

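Run:
```python
from h import *
p=onz("wrist",(261.5,215.5),.076);print(p, onz("wrist",(415,231),.076))
go((p[0],p[1],.041,0))
```

```text
[ 0.4424634  -0.26696132  0.076     ] [ 0.56883058 -0.28232949  0.076     ]
at [ 0.4384 -0.2609  0.1352] yaw 0.07 q6 0.91 t 7.8 F [0.5 0.2 0.2] w 0.997
[4.7, 6.6, 94.1] 0.07
```

Request:
{"api": "move_arm", "payload": {
  "plan": [
    [[4,5,45],0],
    [[4,5,80],0],
    [[4,5,94],0],
    [[4,5,94],0],
    [[4,5,94],0]
  ]
}}

```text
t: 8.25
position: [0.4469, -0.2694, 0.0468]
tcp_rot: [3.139, 0.002, 0.005]
force: [1.5, -0.4, 0.7]
gripper_width: 0.997
```

Request:
{"api": "move_arm", "payload": {
  "plan": [
    [[0,0,0],0],
    [[0,0,0],0],
    [[0,0,0],0],
    [[0,0,0],0],
    [[0,0,0],0],
    [[0,0,0],0]
  ],
  "hand": 1,
  "grip_force": 40
}}

```text
t: 8.85
position: [0.4451, -0.2694, 0.0457]
tcp_rot: [3.14, -0.0, 0.002]
force: [-1.6, 0.6, 5.7]
gripper_width: 0.501
```

Request:
{"api": "move_arm", "payload": {
  "plan": [
    [[0,0,-40],0],
    [[0,0,-90],0],
    [[0,0,-140],0],
    [[0,0,-190],0],
    [[0,0,-190],0]
  ]
}}

```text
t: 9.35
position: [0.4489, -0.2719, 0.243]
tcp_rot: [3.132, -0.0, 0.02]
force: [0.2, -0.9, -1.4]
gripper_width: 0.501
```

Run:
```python
from h import *
cv2.imwrite("pics/w7.png",grab_frame("wrist"));
go((.5,0,.25,90))
```

```text
at [ 0.4472 -0.2706  0.2391] yaw -0.01 q6 0.9 t 9.4 F [-1.4 -0.4 -3.1] w 0.499
[52.9, -270.6, -12.1] -90.01
```

View pics/w7.png

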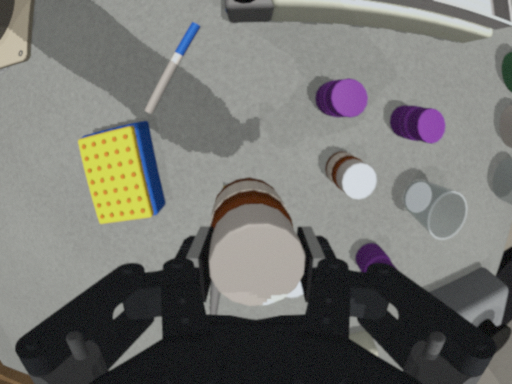

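Run:
```python
from h import *
from scipy.optimize import least_squares
s=state();T=wristT(s)
o,d=ray("wrist",(256,262),T); p=onz("wrist",(256,262),s["position"][2]+.030,T)
print("cap in hand rel TCP world",(p-s["position"])*1e3)
# rack fit from wrist0 (pose at t=0), wrist w1
def TT(pos,rv):
    M=np.eye(4);M[:3,:3]=R.from_rotvec(rv).as_matrix();M[:3,3]=pos
    return M@camera_info("wrist")["hand_eye"]
T0=TT([6.24220824e-01,4.03e-05,2.3015e-01],[-3.14137925,2.1e-5,3.4657e-3])
T1=TT([.4537,.012,.2411],[-2.186,-2.256,.001])
c=lambda x,y:(20+x/2,30+y/2)
for q in [(195,225),(672,210),(669,333),(208,345)]: print(onz("wrist",c(*q),.119,T0).round(4))
for p in [(228,218),(283,218)]: print("w1",onz("wrist",p,.119,T1).round(4))
for q in [(133,97),(762,70),(742,453),(183,465)]: print("rim",onz("wrist",c(*q),.121,T0).round(4))
for q in [(230,262),(304,274),(427,267)]: print(onz("wrist",c(*q),.119,T0).round(4))
crop(cv2.imread("pics/s4.png"),200,150,180,140,4,"c_s4.png")
```

```text
cap in hand rel TCP world [1.98569668e-02 5.64354536e+00 3.00000000e+01]
[0.497  0.0437 0.119 ]
[0.7131 0.0488 0.119 ]
[ 0.7159 -0.008   0.119 ]
[ 0.4975 -0.0143  0.119 ]
w1 [ 0.4871 -0.0131  0.119 ]
w1 [0.4854 0.0394 0.119 ]
rim [0.4667 0.1066 0.121 ]
rim [0.7555 0.1159 0.121 ]
rim [ 0.7643 -0.0726  0.121 ]
rim [ 0.4717 -0.0809  0.121 ]
[0.5138 0.0258 0.119 ]
[0.5496 0.0196 0.119 ]
[0.605  0.0222 0.119 ]
```

View pics/c_s4.png

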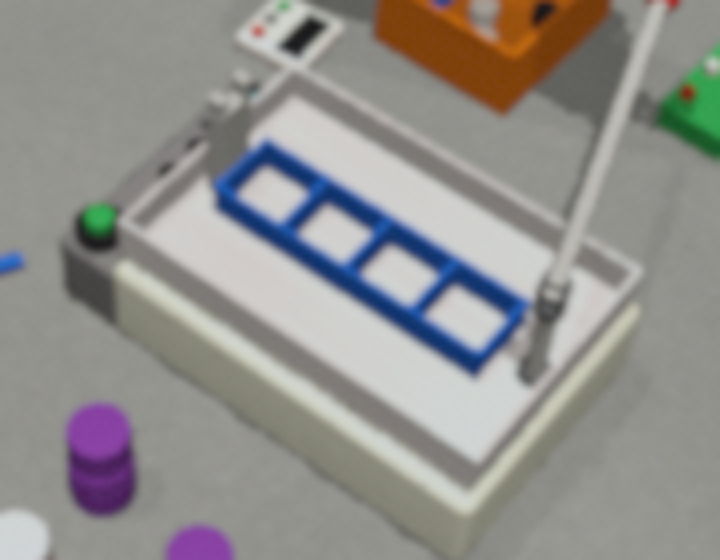

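Run:
```python
from h import *
go((.60,.012,.255,91.8))
```

```text
at [ 0.4472 -0.2706  0.2391] yaw -0.01 q6 0.9 t 9.4 F [-1.4 -0.4 -3.1] w 0.499
[152.9, -282.6, -16.4] -91.81
```

Request:
{"api": "move_arm", "payload": {
  "plan": [
    [[15,-28,-16],-8.5],
    [[31,-56,-16],-17],
    [[46,-85,-16],-25.5],
    [[61,-113,-16],-34],
    [[77,-141,-16],-42.5],
    [[92,-170,-16],-51],
    [[107,-198,-16],-59.5],
    [[123,-226,-16],-68]
  ]
}}

```text
t: 10.2
position: [0.5666, -0.0411, 0.2478]
tcp_rot: [-2.597, -1.763, 0.005]
force: [-0.3, 0.3, -1.1]
gripper_width: 0.501
```

Run:
```python
from h import *
go((.60,.012,.255,91.8))
```

```text
at [ 0.5666 -0.0411  0.2478] yaw 68.35 q6 0.19 t 10.2 F [-0.3  0.3 -1.1] w 0.501
[61.7, 11.4, -7.2] -23.45
```

Request:
{"api": "move_arm", "payload": {
  "plan": [
    [[20,4,-7],-8],
    [[40,8,-7],-16],
    [[60,11,-7],-23.5],
    [[60,11,-7],-23.5],
    [[60,11,-7],-23.5],
    [[60,11,-7],-23.5]
  ]
}}

```text
t: 10.8
position: [0.5992, 0.0083, 0.2561]
tcp_rot: [-2.193, -2.247, 0.003]
force: [-0.0, -0.2, -0.7]
gripper_width: 0.495
```

Run:
```python
from h import *
go((.60,.012,.255,91.8))
f=grab_frame("wrist")
cv2.imwrite("pics/w8.png",f); crop(f,150,80,220,200,3,"w8c.png")
```

```text
at [0.5992 0.0083 0.2561] yaw 91.39 q6 -0.12 t 10.8 F [-0.  -0.2 -0.7] w 0.495
[3.6, 0.9, 1.1] -0.41
```

View pics/w8.png

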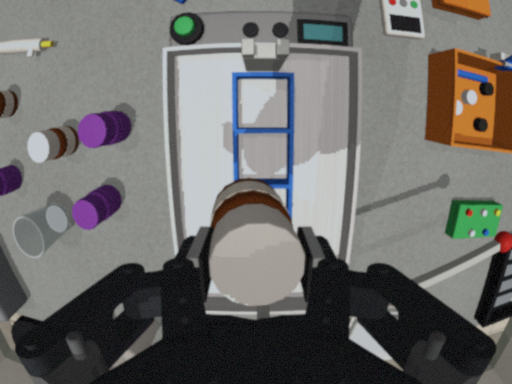

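View pics/w8c.png

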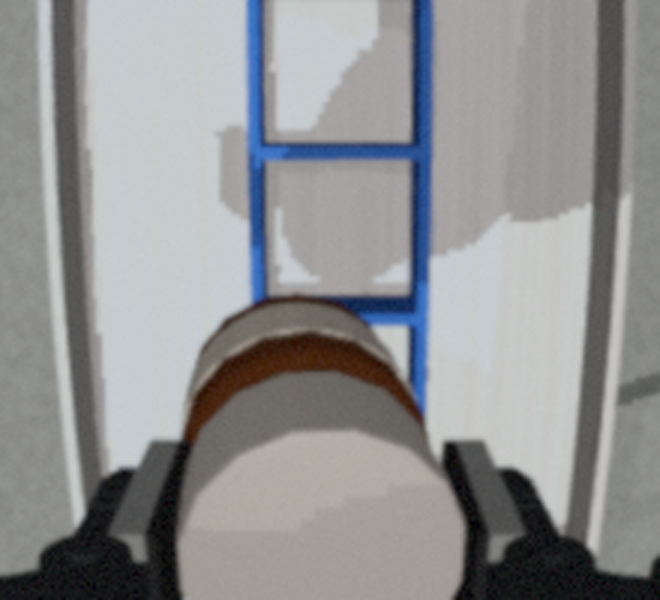

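Run:
```python
from h import *
f=cv2.imread("pics/w8.png"); crop(f,222,62,85,132,4.5,"w8d.png")
```

```text
(no output)
```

View pics/w8d.png

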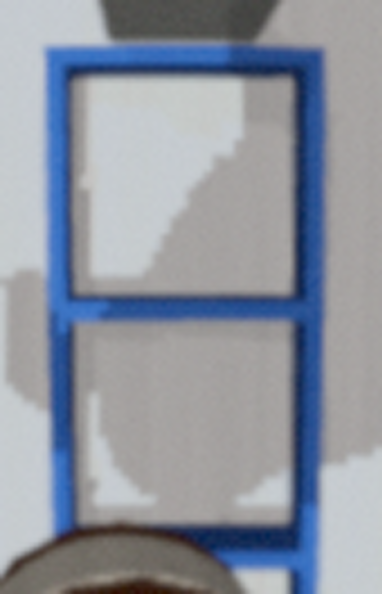

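```bash
cat > m.py <<'E'
from h import *
s={"position":np.array([.5992,.0083,.2561]),"tcp_rot":None}
a=np.radians(91.39)
T=np.eye(4);T[:3,:3]=R.from_rotvec([-2.193,-2.247,.003]).as_matrix();T[:3,3]=s["position"];T=T@camera_info("wrist")["hand_eye"]
c=lambda x,y:(222+x/4.5,62+y/4.5)
for q in [(47,48),(325,48),(49,180),(323,180),(52,308),(322,308),(54,430),(320,430),(318,557)]: print(q,onz("wrist",c(*q),.119,T).round(4))
print("divider01",onz("wrist",c(186,309),.119,T).round(4),"div12",onz("wrist",c(250,558),.119,T).round(4),"front",onz("wrist",c(186,48),.119,T).round(4))
for q in [(74,73),(295,73),(74,296),(295,296)]:print("floor",onz("wrist",c(*q),.091,T).round(4))
for q in [(76,320),(296,527)]:print("floor1",onz("wrist",c(*q),.091,T).round(4))
print("cap",onz("wrist",(256,262),s["position"][2]+.030,T).round(4))
E
python3 m.py
```

```text
(47, 48) [ 0.4968 -0.014   0.119 ]
(325, 48) [0.495  0.0433 0.119 ]
(49, 180) [ 0.5247 -0.013   0.119 ]
(323, 180) [0.523  0.0437 0.119 ]
(52, 308) [ 0.5515 -0.012   0.119 ]
(322, 308) [0.55   0.0445 0.119 ]
(54, 430) [ 0.5775 -0.0112  0.119 ]
(320, 430) [0.576  0.0453 0.119 ]
(318, 557) [0.6039 0.0463 0.119 ]
divider01 [0.5512 0.016  0.119 ] div12 [0.6045 0.0315 0.119 ] front [0.4963 0.0146 0.119 ]
floor [ 0.4992 -0.0099  0.091 ]
floor [0.4976 0.0402 0.091 ]
floor [ 0.5507 -0.0089  0.091 ]
floor [0.5493 0.0418 0.091 ]
floor1 [ 0.5562 -0.0084  0.091 ]
floor1 [0.604  0.0445 0.091 ]
cap [0.595  0.0097 0.2861]
```

Run:
```python
from h import *
s=state();p=s["position"];print(p)
for n in("scene","side"):
    f=grab_frame(n)
    b=np.array([p[0],p[1]+.002,p[2]-.0457]);ax=[b,b+[0,0,.047],b+[0,0,.076]]
    q=proj(n,ax);print(n,q.round(1).tolist())
    x0,y0=int(q[1,0])-60,int(q[1,1])-60
    for i,pt in enumerate(q): cv2.circle(f,tuple(int(v) for v in pt.round()),1,(0,255,0),-1)
    crop(f,max(x0,0),max(y0,0),120,120,5,f"c9_{n}.png")
```

```text
[0.59941924 0.00823275 0.25644429]
scene [[290.0, 188.2], [291.3, 175.6], [292.1, 167.5]]
side [[229.1, 172.8], [228.3, 159.8], [227.7, 151.4]]
```

View pics/c9_scene.png

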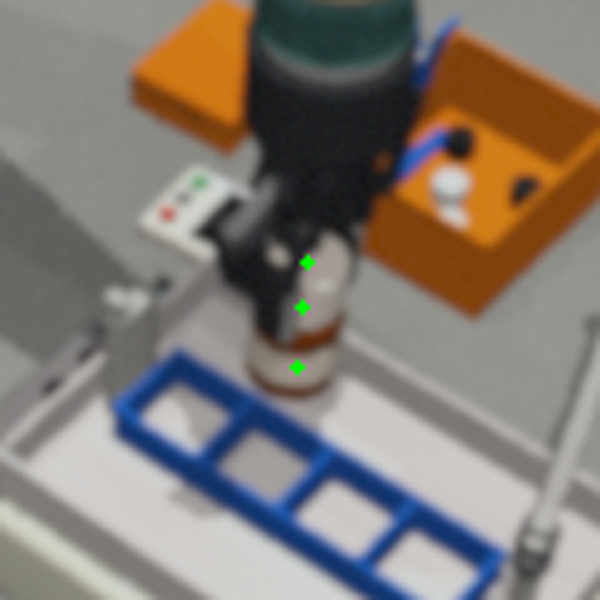

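View pics/c9_side.png

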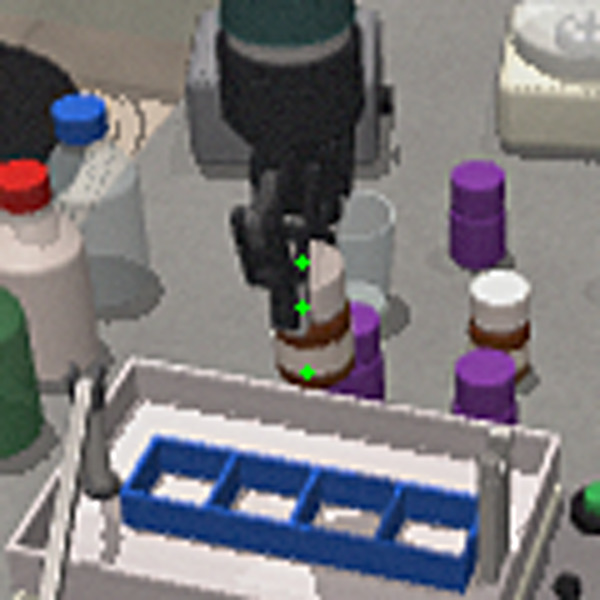

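```bash
cat >> m.py <<'E'
print("----")
z=.2561+.0303
for q in [(257.5,223.3),(257.5,304)]: print(onz("wrist",q,z,T)-s["position"])
for q in [(209.5,262),(305.7,262)]: print(onz("wrist",q,z,T)-s["position"])
E
python3 m.py|sed -n '/----/,$p'
python3 - <<'E'
from h import *
f=cv2.imread("pics/w8.png"); crop(f,190,170,130,150,5,"w8e.png")
E
```

```text
----
[-0.02245566  0.0016018   0.0303    ]
[0.01855431 0.00271477 0.0303    ]
[-0.00359469 -0.01874044  0.0303    ]
[-0.00452586  0.0230765   0.0303    ]
```

View pics/w8e.png

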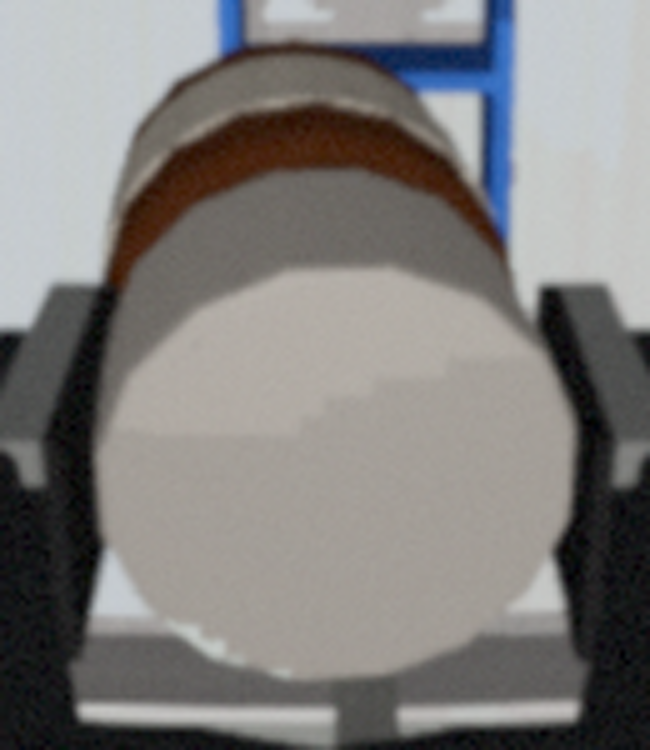

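```bash
cat >> m.py <<'E'
print("----2")
from scipy.optimize import least_squares
e=lambda x,y:(190+x/5,170+y/5)
# bottom circle arc points (visible far edge)
arc=[e(160,85),e(200,60),e(240,48),e(285,42),e(330,46),e(370,58),e(410,82)]
zb=.2561-.0457
P=np.array([onz("wrist",q,zb,T)-s["position"] for q in arc])
r=least_squares(lambda c:np.hypot(P[:,0]-c[0],P[:,1]-c[1])-.023,[0,0]);print("bottom c",r.x,r.fun*1e3)
capp=[e(97,460),e(578,440),e(340,267),e(330,680),e(200,310),e(480,300),e(150,600),e(530,600)]
P=np.array([onz("wrist",q,z,T)-s["position"] for q in capp])
r=least_squares(lambda c:np.hypot(P[:,0]-c[0],P[:,1]-c[1])-c[2],[0,0,.02]);print("cap c",r.x,r.fun*1e3)
E
python3 m.py|sed -n '/----2/,$p'
```

```text
----2
bottom c [-0.00062399 -0.00397597] [ 0.66670878  0.11179348 -0.42492124 -0.45481002 -0.2691654   0.13657821
  0.59862833]
cap c [-0.00133141  0.00246986  0.02112657] [ 0.24780489 -0.10156566 -0.03120625 -0.01216313 -0.30344372  0.26477123
 -0.05159677 -0.01260058]
```

Run:
```python
from h import *
go((.5252,.0185,.23,91.76),(.5252,.0185,.17,91.76),(.5252,.0185,.14,91.76))
```

```text
at [0.5998 0.0082 0.257 ] yaw 91.41 q6 -0.12 t 10.9 F [-0.6  0.  -1.2] w 0.499
[12.2, -74.3, 27.1] -0.35
[12.2, -74.3, 87.1] -0.35
[12.2, -74.2, 117.1] -0.35
```

Request:
{"api": "move_arm", "payload": {
  "plan": [
    [[6,-37,0],-0.3],
    [[12,-74,0],-0.3],
    [[12,-74,27],-0.3],
    [[12,-74,65],-0.3],
    [[12,-74,87],-0.3],
    [[12,-74,87],-0.3],
    [[12,-74,87],-0.3]
  ]
}}

```text
t: 11.65
position: [0.526, 0.0186, 0.1707]
tcp_rot: [-2.187, -2.255, 0.0]
force: [0.1, -0.7, -1.3]
gripper_width: 0.501
```

Run:
```python
from h import *
go((.5252,.0185,.14,91.76))
crop(grab_frame("side"),170,110,120,120,5,"d10.png")
crop(grab_frame("scene"),220,110,120,120,5,"s10.png")
cv2.imwrite("pics/w10.png",grab_frame("wrist"))
```

```text
at [0.526  0.0186 0.1707] yaw 91.75 q6 -0.12 t 11.7 F [ 0.1 -0.7 -1.3] w 0.501
[-0.1, -0.8, 30.7] -0.01
```

View pics/d10.png

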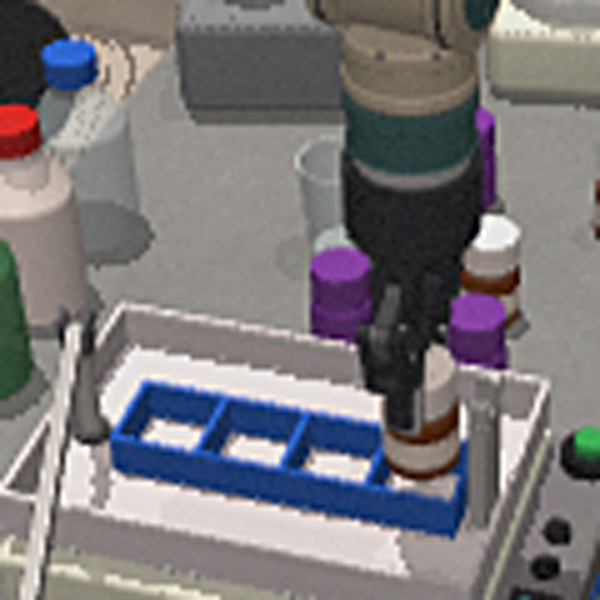

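View pics/s10.png

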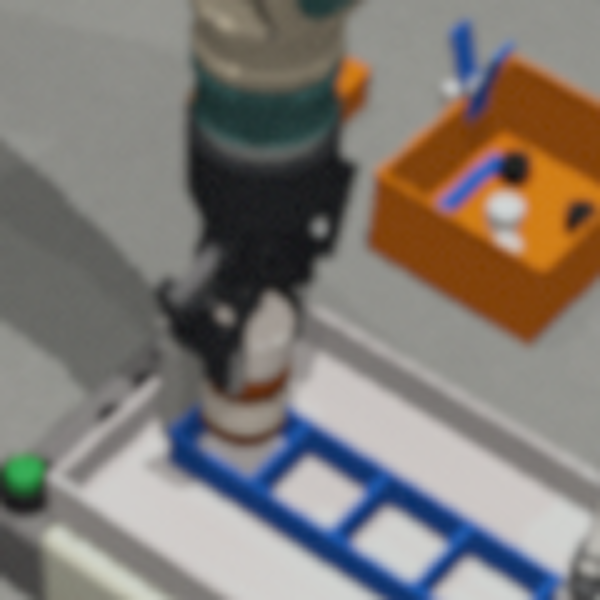

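View pics/w10.png

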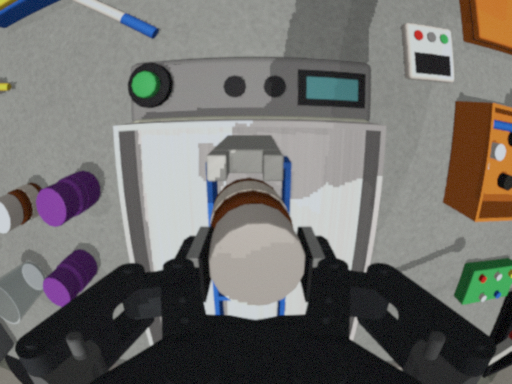

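Request:
{"api": "move_arm", "payload": {
  "plan": [
    [[0,-1,10],0],
    [[0,-1,18],0],
    [[0,-1,24],0],
    [[0,-1,24],0]
  ]
}}

```text
t: 12.2
position: [0.524, 0.019, 0.1449]
tcp_rot: [-2.185, -2.255, 0.002]
force: [0.3, -0.7, -0.8]
gripper_width: 0.502
```

Run:
```python
from h import *
go((.5252,.0185,.14,91.76))
crop(grab_frame("side"),170,110,120,120,5,"d11.png")
```

```text
at [0.524  0.019  0.1449] yaw 91.8 q6 -0.12 t 12.2 F [ 0.3 -0.7 -0.8] w 0.502
[-0.5, 1.2, 4.9] 0.04
```

View pics/d11.png

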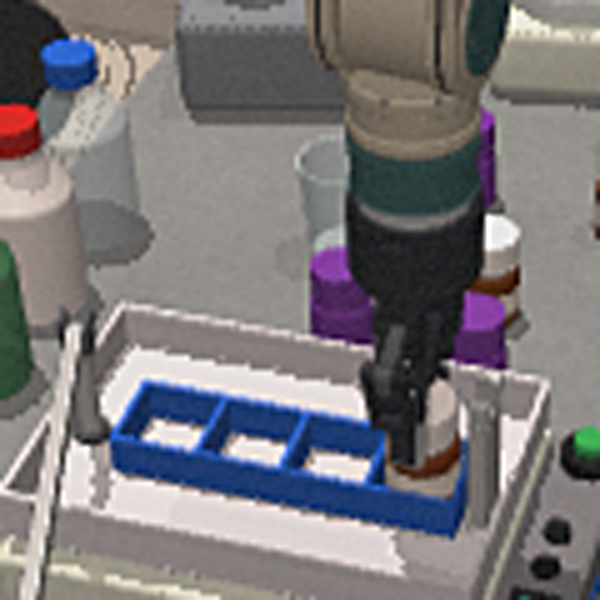

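Request:
{"api": "move_arm", "payload": {
  "plan": [
    [[-1,1,3],0],
    [[-1,1,6],0],
    [[-1,1,6],0]
  ]
}}

```text
t: 12.55
position: [0.5258, 0.0179, 0.1399]
tcp_rot: [-2.186, -2.256, 0.001]
force: [-0.0, 0.2, -1.4]
gripper_width: 0.504
```

Request:
{"api": "move_arm", "payload": {
  "plan": [
    [[0,0,0],0],
    [[0,0,0],0],
    [[0,0,0],0],
    [[0,0,0],0]
  ],
  "hand": -1
}}

```text
t: 12.95
position: [0.5264, 0.0179, 0.1407]
tcp_rot: [2.186, 2.256, 0.001]
force: [-0.1, 0.3, -0.2]
gripper_width: 0.999
```

Request:
{"api": "move_arm", "payload": {
  "plan": [
    [[0,0,-40],0],
    [[0,0,-80],0],
    [[0,0,-115],0],
    [[0,20,-115],0],
    [[0,40,-115],0],
    [[0,40,-115],0]
  ]
}}

```text
t: 13.55
position: [0.5683, 0.0191, 0.2559]
tcp_rot: [2.185, 2.255, 0.003]
force: [-0.0, 0.0, 0.2]
gripper_width: 1.003
```

Run:
```python
from h import *
go((.5675,-.279,.2,0))
cv2.imwrite("pics/w12.png",grab_frame("wrist"))
```

```text
at [0.5683 0.0191 0.2559] yaw 91.8 q6 -0.11 t 13.6 F [-0.   0.   0.2] w 1.003
[-297.9, -10.4, 55.9] 91.8
```

View pics/w12.png

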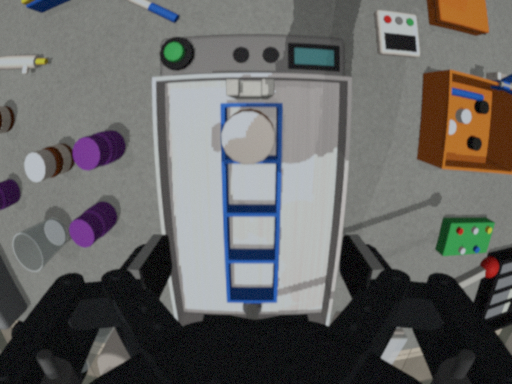

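Request:
{"api": "move_arm", "payload": {
  "plan": [
    [[-45,0,0],0],
    [[-90,-1,0],0],
    [[-135,-3,0],0],
    [[-180,-5,10],0],
    [[-225,-7,30],0],
    [[-270,-9,55],0],
    [[-298,-10,85],0],
    [[-298,-10,85],0]
  ]
}}

```text
t: 14.4
position: [0.5612, -0.2805, 0.1649]
tcp_rot: [-2.185, -2.245, 0.005]
force: [-0.5, 1.5, -0.7]
gripper_width: 0.998
```

Request:
{"api": "move_arm", "payload": {
  "plan": [
    [[0,0,0],0],
    [[0,0,0],0]
  ]
}}

```text
t: 14.6
position: [0.5655, -0.2781, 0.1713]
tcp_rot: [2.185, 2.257, 0.001]
force: [0.5, 0.2, 1.1]
gripper_width: 0.999
```

Run:
```python
from h import *
go((.5675,-.279,.2,91.8))
f=grab_frame("wrist")
cv2.imwrite("pics/w13.png",f);crop(f,170,120,170,130,4.5,"w13c.png")
```

```text
at [ 0.5655 -0.2781  0.1713] yaw 91.85 q6 -0.59 t 14.6 F [0.5 0.2 1.1] w 0.999
[-1.0, 2.0, -28.7] 0.05
```

View pics/w13.png

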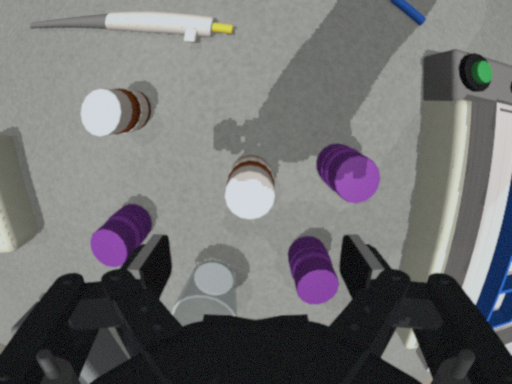

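View pics/w13c.png

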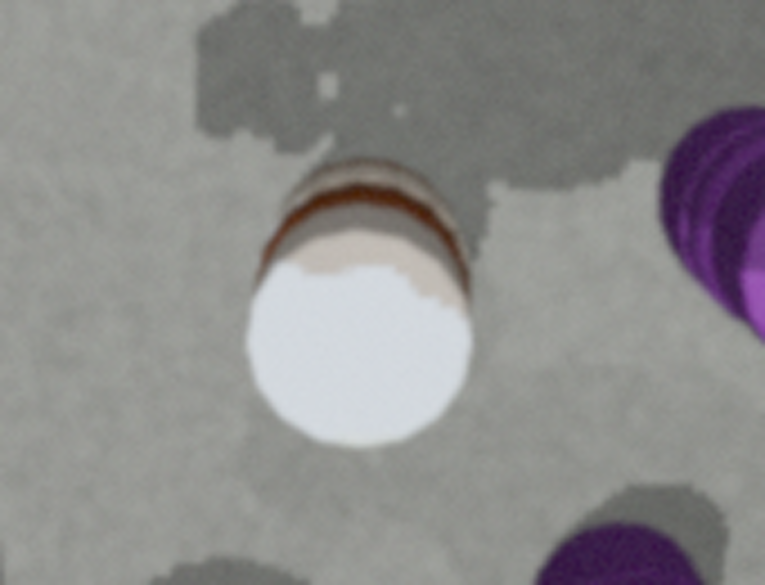

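Run:
```python
from h import *
s=state();p=onz("wrist",(249.9,195.3),.076);print(p)
q=onz("wrist",(114.5,112),.076);print("C",q)
go((p[0],p[1],.041,91.8))
```

```text
[ 0.56959077 -0.28119449  0.076     ]
C [ 0.49947428 -0.39946315  0.076     ]
at [ 0.566  -0.278   0.1718] yaw 91.88 q6 -0.59 t 14.7 F [-0.3 -0.1  1.2] w 1.0
[-3.2, 3.3, 130.8] 0.08
```

Request:
{"api": "move_arm", "payload": {
  "plan": [
    [[-4,4,45],0],
    [[-4,4,90],0],
    [[-4,4,115],0],
    [[-4,4,128],0],
    [[-4,4,128],0],
    [[-4,4,128],0]
  ]
}}

```text
t: 15.25
position: [0.571, -0.2831, 0.0442]
tcp_rot: [2.183, 2.255, 0.001]
force: [0.5, -0.1, 0.9]
gripper_width: 1.0
```

Run:
```python
from h import *
go((.5696,-.282,.044,91.8))
f=grab_frame("wrist")
crop(f,150,150,210,170,3.5,"w14c.png")
```

```text
at [ 0.571  -0.2831  0.0442] yaw 91.85 q6 -0.59 t 15.2 F [ 0.5 -0.1  0.9] w 1.0
[1.1, -1.4, 0.2] 0.05
```

View pics/w14c.png

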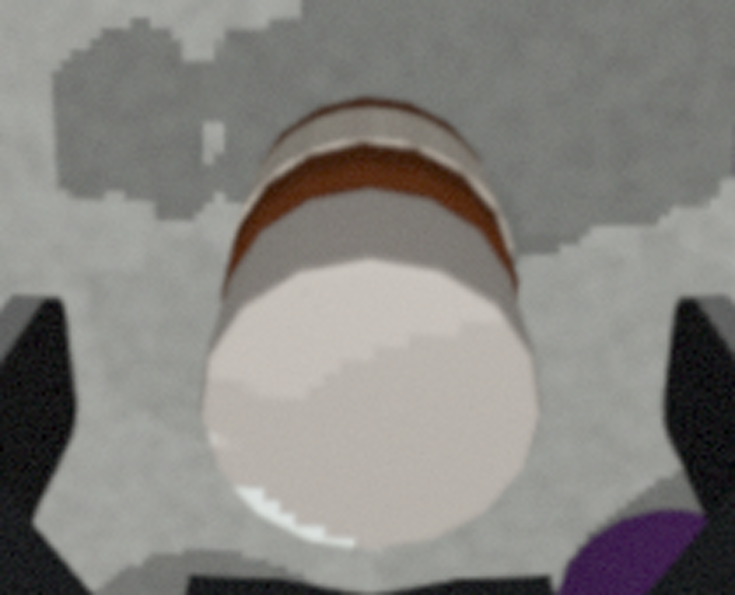

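Request:
{"api": "move_arm", "payload": {
  "plan": [
    [[0,0,0],0],
    [[0,0,0],0],
    [[0,0,0],0],
    [[0,0,0],0],
    [[0,0,0],0],
    [[0,0,0],0]
  ],
  "hand": 1
}}

```text
t: 15.9
position: [0.5702, -0.2832, 0.0435]
tcp_rot: [2.185, 2.255, 0.001]
force: [-0.4, 1.0, 5.6]
gripper_width: 0.491
```

Run:
```python
from h import *
go((.579,.016,.25,91.8))
f=grab_frame("wrist")
crop(f,150,150,210,170,3.5,"w15c.png")
```

```text
at [ 0.5702 -0.2832  0.0435] yaw 91.79 q6 -0.59 t 15.9 F [-0.4  1.   5.6] w 0.491
[298.7, 18.5, -206.8] -0.01
```

View pics/w15c.png

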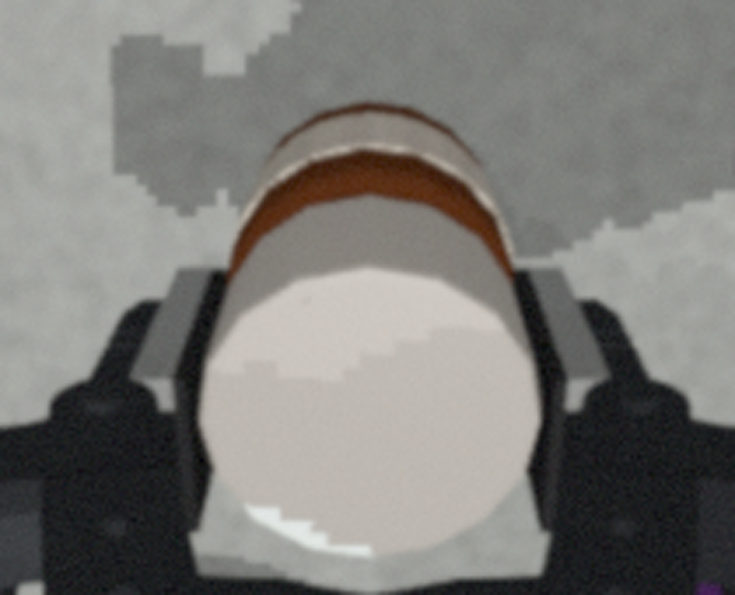

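```bash
cat >> h.py <<'E'
def fitc(px,z,T,r0=None):
    from scipy.optimize import least_squares
    P=np.array([onz("wrist",q,z,T) for q in px])
    if r0: r=least_squares(lambda c:np.hypot(P[:,0]-c[0],P[:,1]-c[1])-r0,P[:,:2].mean(0))
    else: r=least_squares(lambda c:np.hypot(P[:,0]-c[0],P[:,1]-c[1])-c[2],[*P[:,:2].mean(0),.02])
    return r.x
E
python3 - <<'E'
from h import *
s=state();T=wristT(s);e=lambda x,y:(150+x/3.5,150+y/3.5)
p=s["position"]
cap=fitc([e(200,410),e(541,410),e(368,268),e(370,556),e(260,300),e(480,300),e(245,505),e(495,505)],.076,T)
bot=fitc([e(275,150),e(320,117),e(372,103),e(425,115),e(470,148)],0.0,T,.023)
print("cap rel",(cap[:2]-p[:2])*1e3,cap[2],"bot rel",(bot[:2]-p[:2])*1e3)
crop(cv2.imread("pics/w12.png"),205,90,95,220,2.7,"w12c.png")
E
```

```text
cap rel [-1.43023765  1.43700493] 0.020851859709288642 bot rel [0.10499169 2.19498834]
```

View pics/w12c.png

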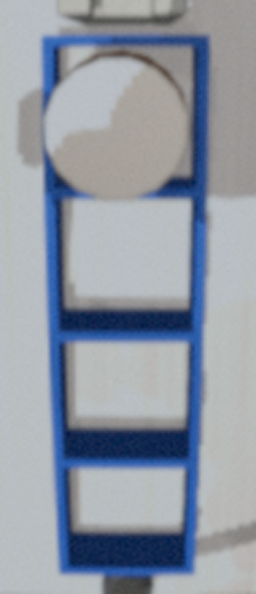

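Run:
```python
from h import *
T=np.eye(4);T[:3,:3]=R.from_rotvec([2.185,2.255,.003]).as_matrix();T[:3,3]=[.5683,.0191,.2559];T=T@camera_info("wrist")["hand_eye"]
e=lambda x,y:(205+x/2.7,90+y/2.7)
for n,a,b in [("front",(44,37),(210,37)),("01",(48,192),(206,192)),("12",(52,336),(202,336)),("23",(56,462),(197,462)),("back",(60,573),(193,573))]:
    A=onz("wrist",e(*a),.119,T);B=onz("wrist",e(*b),.119,T);print(n,A.round(4),B.round(4),((A+B)/2).round(4),round((B-A)[1],4))
```

```text
front [ 0.4964 -0.0135  0.119 ] [0.4947 0.0437 0.119 ] [0.4956 0.0151 0.119 ] 0.0572
01 [ 0.5511 -0.0112  0.119 ] [0.5494 0.0447 0.119 ] [0.5502 0.0167 0.119 ] 0.056
12 [ 0.6054 -0.0096  0.119 ] [0.6036 0.0462 0.119 ] [0.6045 0.0183 0.119 ] 0.0558
23 [ 0.6592 -0.0085  0.119 ] [0.6573 0.0475 0.119 ] [0.6582 0.0195 0.119 ] 0.056
back [ 0.7151 -0.0075  0.119 ] [0.7131 0.0495 0.119 ] [0.7141 0.021  0.119 ] 0.0571
```

Request:
{"api": "move_arm", "payload": {
  "plan": [
    [[0,0,-45],0],
    [[0,0,-90],0],
    [[0,0,-135],0],
    [[0,0,-180],0],
    [[40,3,-200],0],
    [[85,6,-200],0],
    [[130,9,-200],0],
    [[175,12,-200],0]
  ]
}}

```text
t: 16.75
position: [0.5755, -0.1061, 0.242]
tcp_rot: [-2.187, -2.255, 0.0]
force: [0.2, 0.7, -1.4]
gripper_width: 0.491
```

Request:
{"api": "move_arm", "payload": {
  "plan": [
    [[45,3,0],0],
    [[90,5,0],0],
    [[123,6,0],0],
    [[123,6,30],0],
    [[123,6,60],0],
    [[123,6,60],0],
    [[123,6,60],0]
  ]
}}

```text
t: 17.45
position: [0.5772, 0.0156, 0.1816]
tcp_rot: [-2.185, -2.254, 0.003]
force: [0.2, -0.6, -1.0]
gripper_width: 0.489
```

Run:
```python
from h import *
go((.578,.0157,.150,91.8),(.578,.0157,.137,91.8))
f=grab_frame("wrist")
crop(f,150,100,210,220,3,"w16c.png")
```

```text
at [0.5772 0.0156 0.1816] yaw 91.79 q6 -0.12 t 17.4 F [ 0.2 -0.6 -1. ] w 0.489
[0.1, 0.9, 31.6] -0.01
[0.1, 0.9, 44.6] -0.01
```

View pics/w16c.png

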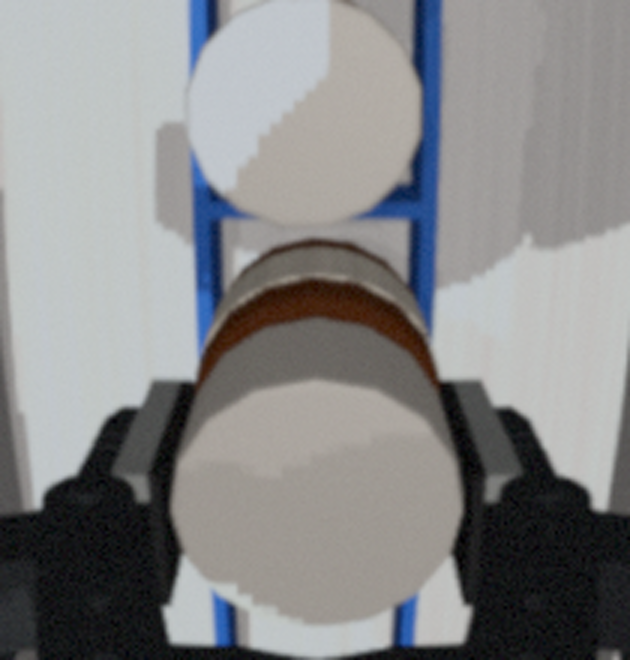

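Request:
{"api": "move_arm", "payload": {
  "plan": [
    [[0,1,20],0],
    [[0,1,32],0],
    [[0,1,40],0],
    [[0,1,45],0],
    [[0,1,45],0]
  ]
}}

```text
t: 18.0
position: [0.5821, 0.0152, 0.1578]
tcp_rot: [2.18, 2.25, 0.011]
force: [-36.2, 2.1, 83.8]
gripper_width: 0.495
```

Request:
{"api": "move_arm", "payload": {
  "plan": [
    [[0,0,-15],0],
    [[0,0,-25],0],
    [[0,0,-25],0],
    [[0,0,-25],0]
  ]
}}

```text
t: 18.4
position: [0.579, 0.0154, 0.1615]
tcp_rot: [-2.186, -2.255, 0.001]
force: [-0.1, 0.5, -2.4]
gripper_width: 0.491
```

Run:
```python
from h import *
go((.578,.0157,.150,91.8),(.578,.0157,.137,91.8))
f=grab_frame("wrist")
cv2.imwrite("pics/w17.png",f)
crop(f,150,100,210,220,3,"w17c.png")
crop(grab_frame("side"),170,110,120,120,5,"d17.png")
```

```text
at [0.579  0.0154 0.1615] yaw 91.77 q6 -0.12 t 18.4 F [-0.1  0.5 -2.4] w 0.491
[0.4, -0.9, 11.5] -0.03
[0.4, -0.9, 24.5] -0.03
```

View pics/w17c.png

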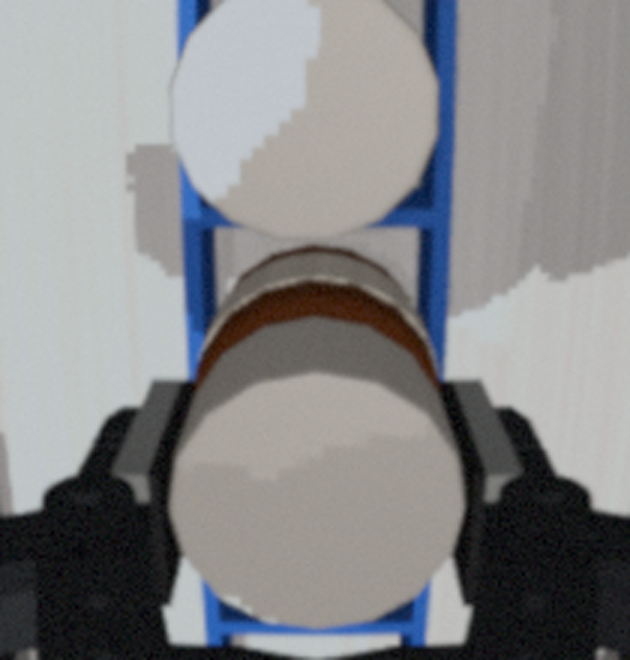

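View pics/d17.png

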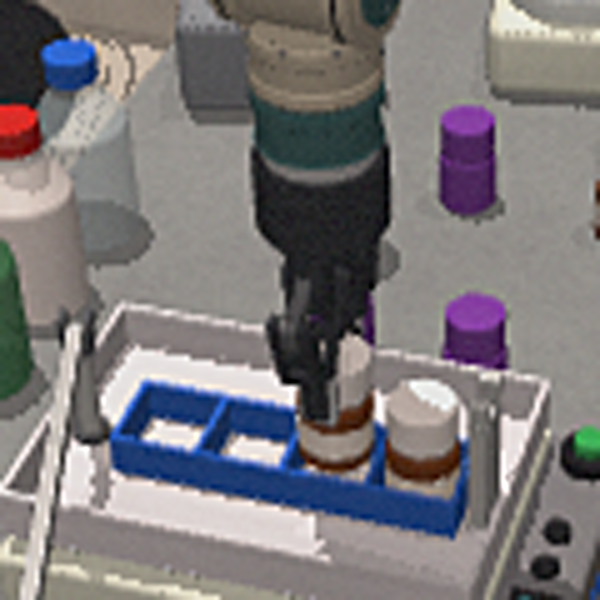

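Run:
```python
from h import *
s=state();T=wristT(s);e=lambda x,y:(150+x/3,100+y/3)
p=s["position"];print(p)
for slip in (0,.003,.005):
    zb=p[2]-.0435+slip
    bot=fitc([e(235,285),e(262,262),e(290,250),e(315,246),e(345,252),e(375,266),e(400,288)],zb,T,.023)
    cap=fitc([e(168,490),e(467,490),e(318,374),e(318,627),e(225,405),e(410,405)],zb+.076,T)
    print(slip,"bot",bot.round(4),"cap",cap.round(4))
for a,b in [((196,217),(448,217)),((205,632),(426,632))]:
    A=onz("wrist",e(*a),.119,T);B=onz("wrist",e(*b),.119,T);print(A.round(4),B.round(4),((A+B)/2).round(4))
```

```text
[0.57805513 0.01557929 0.16024871]
0 bot [0.5799 0.0169] cap [0.5768 0.017  0.0213]
0.003 bot [0.5792 0.0169] cap [0.575  0.0169 0.0207]
0.005 bot [0.5788 0.0169] cap [0.5738 0.0169 0.0203]
[ 0.5505 -0.0094  0.119 ] [0.5488 0.0441 0.119 ] [0.5496 0.0173 0.119 ]
[ 0.6595 -0.0094  0.119 ] [0.6578 0.0479 0.119 ] [0.6586 0.0193 0.119 ]
```

Request:
{"api": "move_arm", "payload": {
  "plan": [
    [[0.7,-2.5,0],0],
    [[0.7,-2.5,5],0],
    [[0.7,-2.5,5],0],
    [[0.7,-2.5,5],0]
  ]
}}

```text
t: 18.9
position: [0.5762, 0.0163, 0.1566]
tcp_rot: [-2.185, -2.255, 0.001]
force: [-0.7, 0.4, -1.3]
gripper_width: 0.495
```

Request:
{"api": "move_arm", "payload": {
  "plan": [
    [[0,0,4],0],
    [[0,0,6],0],
    [[0,0,6],0]
  ]
}}

```text
t: 19.2
position: [0.5763, 0.0163, 0.1508]
tcp_rot: [-2.186, -2.256, 0.001]
force: [-0.9, -0.2, -0.9]
gripper_width: 0.497
```

Request:
{"api": "move_arm", "payload": {
  "plan": [
    [[0,0.5,4],0],
    [[0,0.5,8],0],
    [[0,0.5,11],0],
    [[0,0.5,11],0]
  ]
}}

```text
t: 19.6
position: [0.5767, 0.0163, 0.1396]
tcp_rot: [-2.186, -2.255, 0.001]
force: [1.0, -0.4, -0.8]
gripper_width: 0.492
```

Request:
{"api": "move_arm", "payload": {
  "plan": [
    [[0,0,3],0],
    [[0,0,3],0]
  ]
}}

```text
t: 19.8
position: [0.5768, 0.0163, 0.1369]
tcp_rot: [-2.186, -2.256, 0.001]
force: [0.5, 0.5, -1.3]
gripper_width: 0.49
```

Request:
{"api": "move_arm", "payload": {
  "plan": [
    [[0,0,0],0],
    [[0,0,0],0],
    [[0,0,0],0],
    [[0,0,0],0]
  ],
  "hand": -1
}}

```text
t: 20.2
position: [0.5774, 0.0162, 0.1376]
tcp_rot: [2.186, 2.256, 0.001]
force: [-0.7, 0.3, -1.1]
gripper_width: 0.998
```

Request:
{"api": "move_arm", "payload": {
  "plan": [
    [[0,0,-40],0],
    [[0,0,-80],0],
    [[0,0,-115],0],
    [[0,20,-115],0],
    [[0,40,-115],0],
    [[0,40,-115],0],
    [[0,40,-115],0]
  ]
}}

```text
t: 20.9
position: [0.6166, 0.0175, 0.2519]
tcp_rot: [-2.185, -2.255, 0.001]
force: [-1.0, 0.4, -0.1]
gripper_width: 0.996
```

Run:
```python
from h import *
go((.500,-.402,.2,91.8))
f=grab_frame("wrist")
cv2.imwrite("pics/w18.png",f)
cv2.imwrite("pics/s18.png",grab_frame("scene"))
```

```text
at [0.6166 0.0175 0.2519] yaw 91.8 q6 -0.11 t 20.9 F [-1.   0.4 -0.1] w 0.996
[-415.6, -129.7, 52.1] 0.0
```

View pics/w18.png

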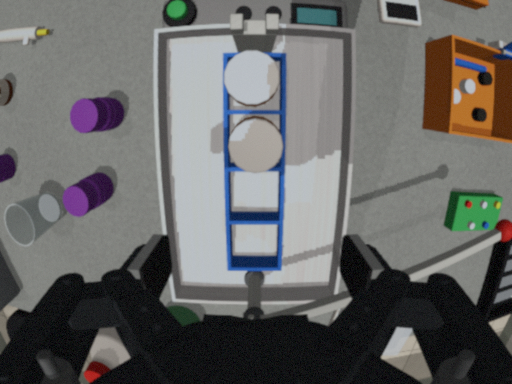

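View pics/s18.png

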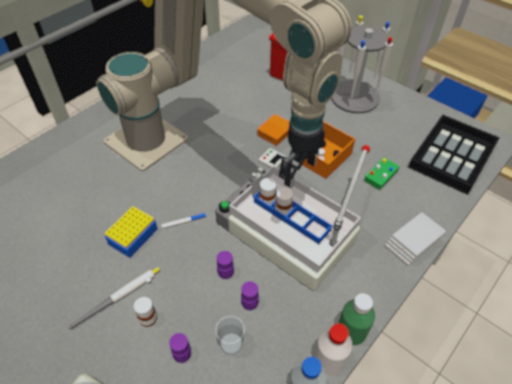

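Request:
{"api": "move_arm", "payload": {
  "plan": [
    [[-45,-14,0],0],
    [[-90,-28,0],0],
    [[-135,-42,0],0],
    [[-180,-56,0],0],
    [[-225,-70,0],0],
    [[-270,-84,10],0],
    [[-315,-98,25],0],
    [[-360,-113,45],0]
  ]
}}

```text
t: 21.8
position: [0.515, -0.3464, 0.2085]
tcp_rot: [2.185, 2.254, 0.0]
force: [-0.2, 0.3, -0.7]
gripper_width: 0.997
```

Run:
```python
from h import *
go((.500,-.402,.171,91.8))
```

```text
at [ 0.515  -0.3464  0.2085] yaw 91.79 q6 -0.73 t 21.8 F [-0.2  0.3 -0.7] w 0.997
[-55.1, -16.8, 37.5] -0.01
```

Request:
{"api": "move_arm", "payload": {
  "plan": [
    [[-30,-9,15],0],
    [[-55,-17,37],0],
    [[-55,-17,37],0],
    [[-55,-17,37],0],
    [[-55,-17,37],0]
  ]
}}

```text
t: 22.3
position: [0.5008, -0.3993, 0.1717]
tcp_rot: [2.185, 2.257, 0.001]
force: [0.7, 0.9, 0.3]
gripper_width: 1.001
```

Run:
```python
from h import *
go((.500,-.402,.171,91.8))
f=grab_frame("wrist")
cv2.imwrite("pics/w19.png",f);crop(f,170,120,170,130,4.5,"w19c.png")
```

```text
at [ 0.5008 -0.3993  0.1717] yaw 91.84 q6 -0.81 t 22.3 F [0.7 0.9 0.3] w 1.001
[-2.7, -0.9, 0.7] 0.04
```

View pics/w19.png

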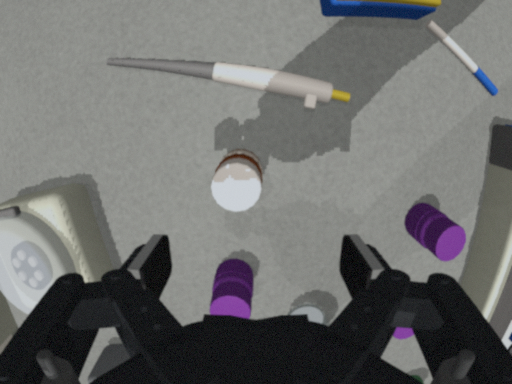

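View pics/w19c.png

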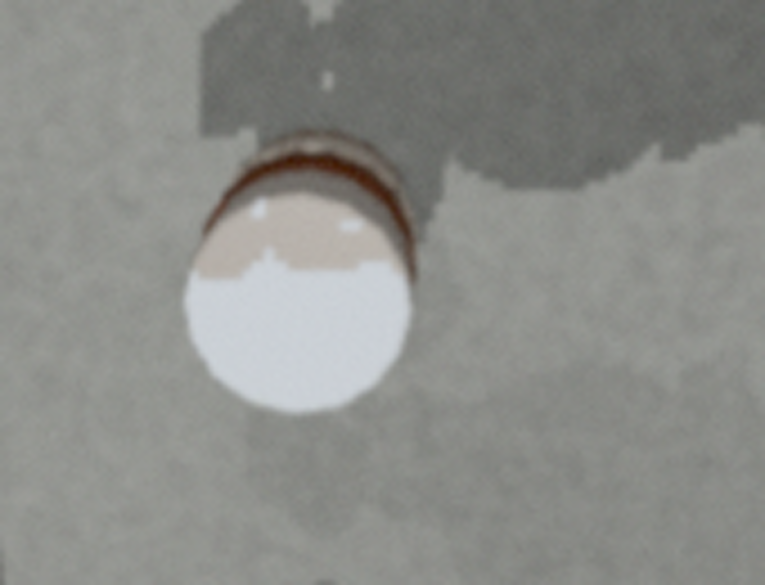

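Run:
```python
from h import *
p=onz("wrist",(236.2,187.3),.076);print(p)
go((p[0]+.001,p[1]-.0015,.044,91.8))
```

```text
[ 0.49826581 -0.41407951  0.076     ]
at [ 0.5012 -0.3993  0.172 ] yaw 91.87 q6 -0.81 t 22.4 F [ 0.2 -0.5 -0.1] w 1.0
[-16.1, -2.6, 128.1] 0.07
```

Request:
{"api": "move_arm", "payload": {
  "plan": [
    [[-16,-2,20],0],
    [[-16,-2,60],0],
    [[-16,-2,100],0],
    [[-16,-2,128],0],
    [[-16,-2,128],0],
    [[-16,-2,128],0]
  ]
}}

```text
t: 22.95
position: [0.4999, -0.4156, 0.0438]
tcp_rot: [2.184, 2.257, 0.0]
force: [0.5, 0.1, 0.4]
gripper_width: 1.0
```

Run:
```python
from h import *
go((.5,-.415,.044,91.8))
crop(grab_frame("wrist"),150,150,210,170,3.5,"w20c.png")
```

```text
at [ 0.4999 -0.4156  0.0438] yaw 91.88 q6 -0.83 t 22.9 F [0.5 0.1 0.4] w 1.0
[0.6, 0.2, -0.2] 0.08
```

View pics/w20c.png

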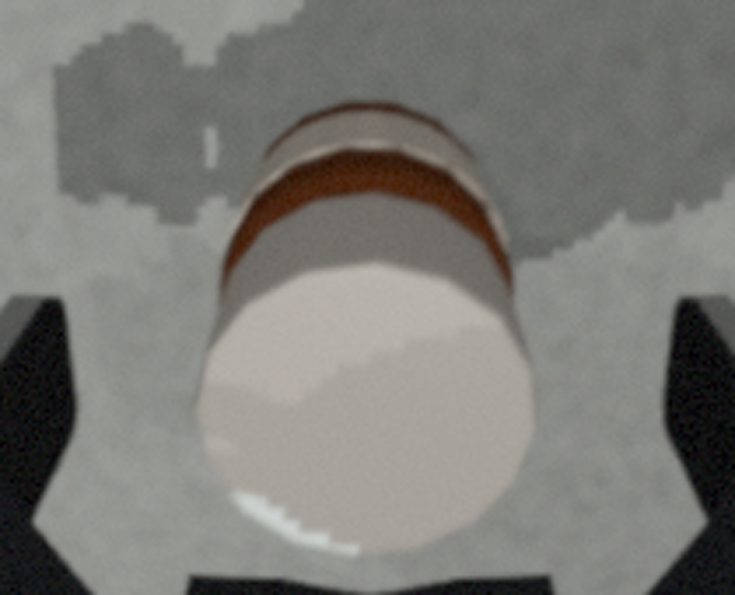

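Request:
{"api": "move_arm", "payload": {
  "plan": [
    [[-0.7,0,0],0],
    [[-0.7,0,0],0],
    [[-0.7,0,0],0],
    [[-0.7,0,0],0],
    [[-0.7,0,0],0],
    [[-0.7,0,0],0],
    [[-0.7,0,0],0]
  ],
  "hand": 1
}}

```text
t: 23.7
position: [0.5, -0.4175, 0.0446]
tcp_rot: [2.185, 2.254, 0.001]
force: [-0.3, 1.2, 6.2]
gripper_width: 0.496
```

Request:
{"api": "move_arm", "payload": {
  "plan": [
    [[0,0,-30],0],
    [[0,0,-75],0],
    [[0,0,-120],0],
    [[0,0,-165],0],
    [[0,0,-205],0],
    [[30,10,-205],0],
    [[70,23,-205],0],
    [[115,38,-205],0]
  ]
}}

```text
t: 24.5
position: [0.5335, -0.3005, 0.2482]
tcp_rot: [2.188, 2.253, -0.0]
force: [0.3, 0.8, -0.7]
gripper_width: 0.493
```

Run:
```python
from h import *
go((.632,.017,.25,91.8))
```

```text
at [ 0.5335 -0.3005  0.2482] yaw 91.66 q6 -0.65 t 24.5 F [ 0.3  0.8 -0.7] w 0.493
[314.6, 107.6, -1.9] -0.14
```

Request:
{"api": "move_arm", "payload": {
  "plan": [
    [[45,15,0],0],
    [[90,31,0],0],
    [[135,46,0],0],
    [[180,61,0],0],
    [[225,77,0],0],
    [[270,92,0],0],
    [[305,104,0],0],
    [[314,108,0],0]
  ]
}}

```text
t: 25.3
position: [0.6319, 0.0202, 0.2475]
tcp_rot: [-2.181, -2.26, -0.001]
force: [0.1, -0.0, -0.6]
gripper_width: 0.49
```

Request:
{"api": "move_arm", "payload": {
  "plan": [
    [[0,0,35],0],
    [[0,0,68],0],
    [[0,0,68],0],
    [[0,0,68],0]
  ]
}}

```text
t: 25.7
position: [0.6308, 0.0159, 0.1794]
tcp_rot: [-2.186, -2.254, 0.003]
force: [0.7, -0.3, 0.3]
gripper_width: 0.488
```

Run:
```python
from h import *
go((.632,.017,.18,91.8))
f=grab_frame("wrist")
cv2.imwrite("pics/w21.png",f)
crop(f,150,90,210,230,2.6,"w21c.png")
```

```text
at [0.6308 0.0159 0.1794] yaw 91.76 q6 -0.11 t 25.7 F [ 0.7 -0.3  0.3] w 0.488
[1.0, 1.3, -0.6] -0.04
```

View pics/w21c.png

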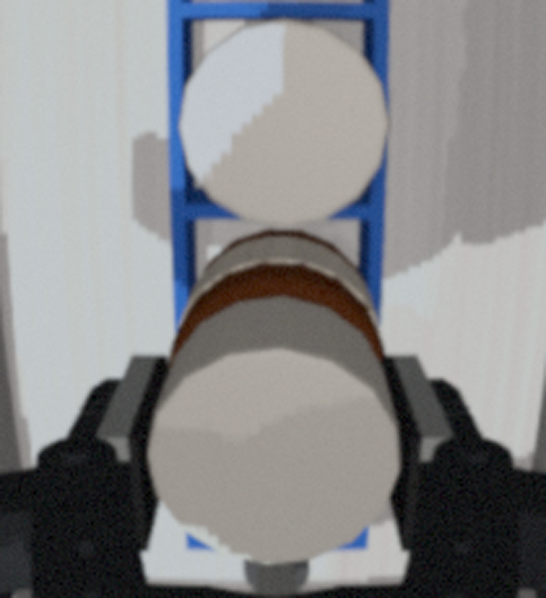

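Run:
```python
from h import *
s=state();T=wristT(s);e=lambda x,y:(150+x/2.6,90+y/2.6)
p=s["position"];print(p)
zb=p[2]-.0442
bot=fitc([e(212,268),e(240,243),e(260,234),e(283,231),e(305,235),e(328,246),e(350,266)],zb,T,.023)
cap=fitc([e(148,445),e(400,445),e(275,348),e(275,562),e(195,372),e(360,372)],zb+.076,T)
print("bot",bot.round(4),"cap",cap.round(4))
for a,b in [((169,11),(389,11)),((172,211),(385,211))]:
    A=onz("wrist",e(*a),.119,T);B=onz("wrist",e(*b),.119,T);print(A.round(4),B.round(4),((A+B)/2).round(4))
```

```text
[0.63214074 0.01587148 0.1810427 ]
bot [0.6323 0.0191] cap [0.6299 0.0172 0.021 ]
[ 0.5545 -0.0127  0.119 ] [0.5527 0.045  0.119 ] [0.5536 0.0162 0.119 ]
[ 0.6084 -0.0113  0.119 ] [0.6067 0.0467 0.119 ] [0.6076 0.0177 0.119 ]
```

```bash
python3 - <<'E'
from h import *
def TT(p,r):
    T=np.eye(4);T[:3,:3]=R.from_rotvec(r).as_matrix();T[:3,3]=p;return T@camera_info("wrist")["hand_eye"]
T=TT([.5772,.0156,.1816],[-2.185,-2.254,.003]);e=lambda x,y:(150+x/3,100+y/3)
zb=.1816-.0435
b=fitc([e(235,280),e(262,257),e(290,244),e(318,240),e(350,246),e(378,260),e(405,285)],zb,T,.023)
a=(onz("wrist",e(200,208),.119,T)+onz("wrist",e(438,208),.119,T))/2
print("w16",b,a,(b-a[:2])*1e3)
T=TT([.5790,.0154,.1615],[-2.186,-2.255,.001])
zb=.1615-.0415
b=fitc([e(235,285),e(262,262),e(290,250),e(315,246),e(345,252),e(375,266),e(400,288)],zb,T,.023)
a=(onz("wrist",e(196,217),.119,T)+onz("wrist",e(448,217),.119,T))/2
print("w17",b,a,(b-a[:2])*1e3)
T=TT([.6308,.0159,.1794],[-2.186,-2.254,.003]);e=lambda x,y:(150+x/2.6,90+y/2.6)
b=fitc([e(212,268),e(240,243),e(260,234),e(283,231),e(305,235),e(328,246),e(350,266)],.1794-.0442,T,.023)
a=(onz("wrist",e(172,211),.119,T)+onz("wrist",e(385,211),.119,T))/2
print("w21",b,a,(b-a[:2])*1e3)
E
python3 - <<'E'
import sys;sys.path.insert(0,'.')
from h import *
f=cv2.imread("pics/w21.png");crop(f,205,155,105,50,7,"w21d.png")
E
```

```text
w16 [0.57760172 0.01734111] [0.55119945 0.01685984 0.119     ] [26.40226789  0.48127009]
w17 [0.58048069 0.01670391] [0.55092841 0.01715351 0.119     ] [29.55227701 -0.44959959]
w21 [0.63086072 0.0191534 ] [0.60566463 0.01771462 0.119     ] [25.19609009  1.43877545]
```

View pics/w21d.png

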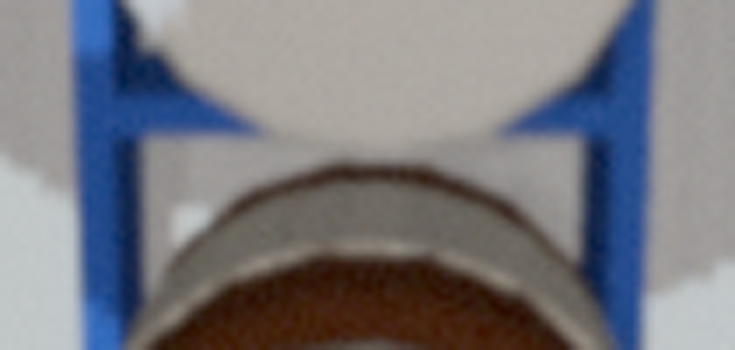

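Request:
{"api": "move_arm", "payload": {
  "plan": [
    [[-0.5,1,8],0],
    [[-0.5,1,14],0],
    [[-0.5,1,14],0],
    [[-0.5,1,14],0],
    [[-0.5,1,14],0]
  ]
}}

```text
t: 26.25
position: [0.6328, 0.016, 0.1662]
tcp_rot: [2.186, 2.256, 0.0]
force: [0.7, 0.0, -1.2]
gripper_width: 0.497
```

Run:
```python
from h import *
go((.6326,.0155,.18,91.8))
f=grab_frame("wrist")
s=state();print(s["position"])
cv2.imwrite("pics/w22.png",f)
crop(f,205,145,105,70,7,"w22d.png")
```

```text
at [0.6328 0.016  0.1662] yaw 91.8 q6 -0.11 t 26.2 F [ 0.7  0.  -1.2] w 0.497
[-0.5, -0.2, -13.8] 0.0
[0.63282484 0.01605164 0.16625398]
```

View pics/w22d.png

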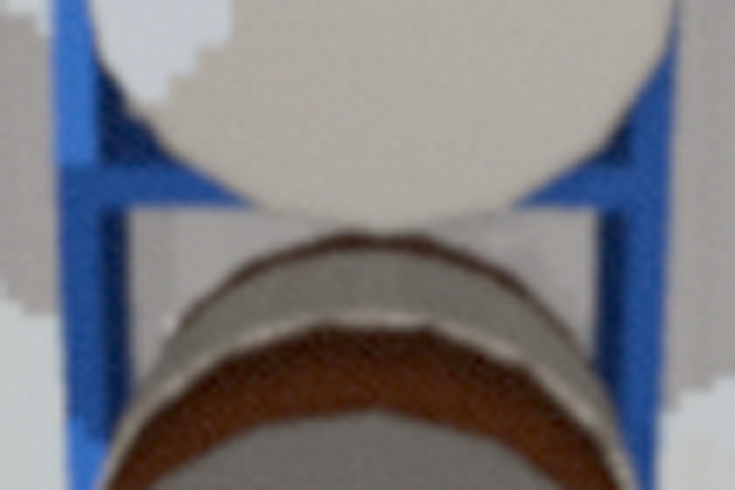

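Request:
{"api": "move_arm", "payload": {
  "plan": [
    [[0,-0.5,3],0],
    [[0,-0.5,6],0],
    [[0,-0.5,9],0],
    [[0,-0.5,12],0],
    [[0,-0.5,12],0]
  ]
}}

```text
t: 26.8
position: [0.632, 0.0161, 0.1533]
tcp_rot: [-2.186, -2.256, 0.0]
force: [1.3, 0.3, -1.2]
gripper_width: 0.494
```

Request:
{"api": "move_arm", "payload": {
  "plan": [
    [[0,0,4],0],
    [[0,0,8],0],
    [[0,0,12],0],
    [[0,0,15],0],
    [[0,0,16],0],
    [[0,0,16],0]
  ]
}}

```text
t: 27.4
position: [0.632, 0.0161, 0.1376]
tcp_rot: [-2.186, -2.256, 0.0]
force: [0.7, 0.2, -1.7]
gripper_width: 0.495
```

Request:
{"api": "move_arm", "payload": {
  "plan": [
    [[0,0,0],0],
    [[0,0,0],0],
    [[0,0,0],0],
    [[0,0,0],0]
  ],
  "hand": -1
}}

```text
t: 27.8
position: [0.6322, 0.016, 0.1381]
tcp_rot: [2.186, 2.256, 0.0]
force: [-0.6, 0.6, -0.7]
gripper_width: 0.999
```

Request:
{"api": "move_arm", "payload": {
  "plan": [
    [[0,0,-40],0],
    [[0,0,-80],0],
    [[0,0,-115],0],
    [[0,10,-115],0],
    [[0,10,-115],0],
    [[0,10,-115],0]
  ]
}}

```text
t: 28.4
position: [0.6412, 0.0164, 0.2513]
tcp_rot: [-2.185, -2.255, 0.003]
force: [0.4, 0.0, -0.3]
gripper_width: 1.001
```

Run:
```python
from h import *
K=(.4565,.0128)
go(barpose(K,1.27,0,.28),barpose(K,1.27,0,.1592))
f=grab_frame("wrist")
cv2.imwrite("pics/w23.png",f)
cv2.imwrite("pics/s23.png",grab_frame("scene"))
crop(grab_frame("side"),150,90,200,150,4,"d23.png")
```

```text
at [0.6412 0.0164 0.2513] yaw 91.8 q6 -0.11 t 28.4 F [ 0.4  0.  -0.3] w 1.001
[275.2, 16.6, -28.7] 72.77
[275.2, 17.0, 92.1] 72.77
```

View pics/w23.png

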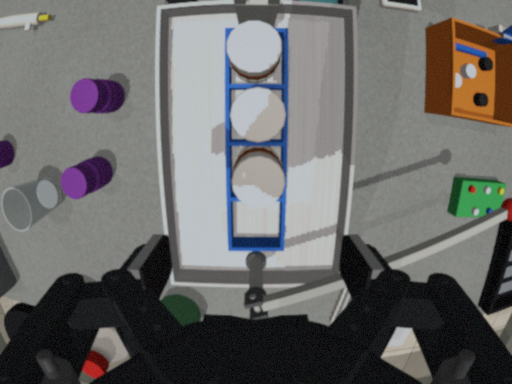

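View pics/d23.png

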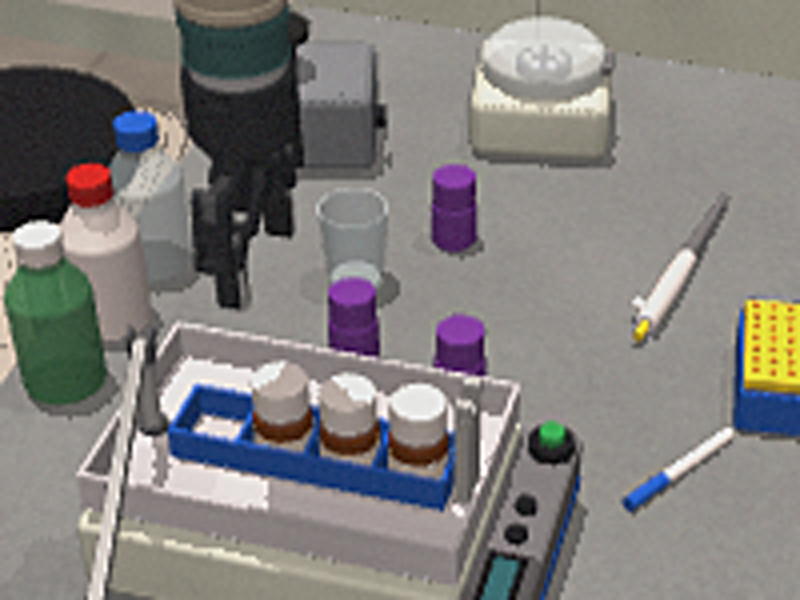

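View pics/s23.png

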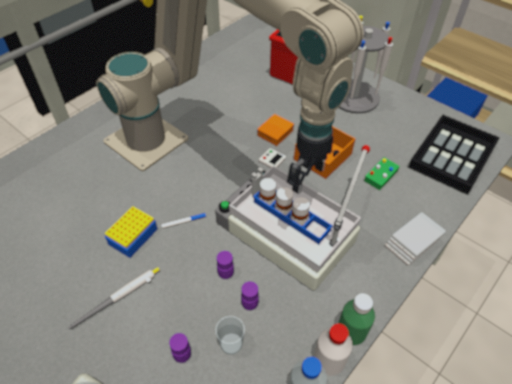

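Request:
{"api": "move_arm", "payload": {
  "plan": [
    [[34,2,-29],8],
    [[68,4,-29],16],
    [[102,6,-29],24],
    [[136,8,-29],32],
    [[170,10,-29],40],
    [[204,12,-29],48],
    [[240,14,-29],56],
    [[272,16,-29],64]
  ]
}}

```text
t: 29.35
position: [0.6486, 0.2902, 0.2804]
tcp_rot: [3.051, 0.747, -0.004]
force: [-0.0, -0.6, 0.1]
gripper_width: 0.998
```

Request:
{"api": "move_arm", "payload": {
  "plan": [
    [[0,0,0],8.5],
    [[0,0,20],8.8],
    [[0,0,40],8.8],
    [[0,0,40],8.8],
    [[0,0,40],8.8]
  ]
}}

```text
t: 29.85
position: [0.6487, 0.2884, 0.2407]
tcp_rot: [3.098, 0.518, -0.005]
force: [0.0, 0.1, -0.1]
gripper_width: 0.997
```

Run:
```python
from h import *
K=(.4565,.0128)
go(barpose(K,1.27,0,.1592),(.6508,.2884,.1585,18.8))
f=grab_frame("wrist")
cv2.imwrite("pics/w24.png",f)
```

```text
at [0.6487 0.2884 0.2407] yaw 19.0 q6 1.57 t 29.9 F [ 0.   0.1 -0.1] w 0.997
[2.0, -3.2, 81.5] -0.04
[2.2, 0.7, 82.2] 0.2
```

View pics/w24.png

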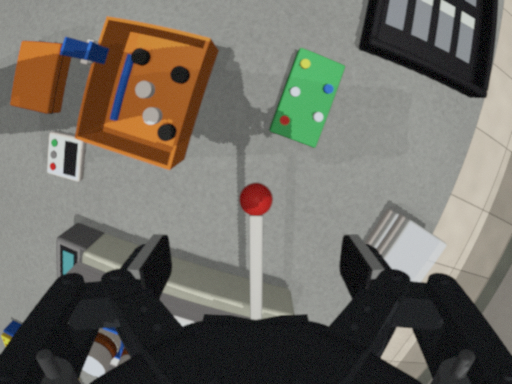

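Run:
```python
from h import *
p=onz("wrist",(256.5,199.5),.1735);print(p)
go((*p[:2],.1565,None))
```

```text
[0.64975433 0.291636   0.1735    ]
at [0.6495 0.2886 0.242 ] yaw 18.99 q6 1.57 t 29.9 F [-0.5 -0.1  0.5] w 1.0
[1.3, -2.7, 85.5] 0
```

Request:
{"api": "move_arm", "payload": {
  "plan": [
    [[1,-2,30],0],
    [[1,-2,60],0],
    [[1,-2,85],0],
    [[1,-2,85],0],
    [[1,-2,85],0]
  ]
}}

```text
t: 30.4
position: [0.6503, 0.291, 0.158]
tcp_rot: [-3.098, -0.518, -0.001]
force: [0.4, -0.0, 0.8]
gripper_width: 0.999
```

Request:
{"api": "move_arm", "payload": {
  "plan": [
    [[0,0,0],0],
    [[0,0,0],0],
    [[0,0,0],0],
    [[0,0,0],0],
    [[0,0,0],0],
    [[0,0,0],0],
    [[0,0,0],0]
  ],
  "hand": 1
}}

```text
t: 31.1
position: [0.65, 0.2909, 0.157]
tcp_rot: [3.098, 0.519, 0.001]
force: [0.9, 0.2, -0.4]
gripper_width: 0.26
```

Run:
```python
from h import *
s=state();p=s["position"]
a=np.radians(psi);piv=np.array([.4565,.0128])+.286*np.array([np.cos(a),np.sin(a)])
d=p[:2]-piv;print("r",np.hypot(*d),"swing",np.pi+a-np.arctan2(d[1],d[0])%(2*np.pi))
K=(.4565,.0128)
go(*[barpose(K,t,.14,.1592) for t in [1.26,1.14,1.02,.9,.78,.66,.54,.42,.3]])
```

```text
r 0.2847551129161936 swing 1.2712084470647076
at [0.65   0.2909 0.157 ] yaw 19.0 q6 1.57 t 31.1 F [ 0.9  0.2 -0.4] w 0.26
[-3.2, 1.6, -42.1] -0.61
[-37.0, 3.9, -42.1] -7.48
[-70.4, 10.4, -42.1] -14.36
[-102.7, 20.7, -42.1] -21.23
[-133.6, 34.9, -42.1] -28.11
[-162.6, 52.6, -42.2] -34.98
[-189.2, 73.7, -42.2] -41.86
[-213.1, 97.8, -42.2] -48.73
[-234.0, 124.6, -42.2] -55.61
```

Request:
{"api": "move_arm", "payload": {
  "plan": [
    [[0,2,-20],0],
    [[0,2,-43],0],
    [[-37,4,-43],-7.5],
    [[-70,10,-43],-14.4],
    [[-103,21,-43],-21.2],
    [[-134,35,-43],-28.1],
    [[-163,53,-43],-35],
    [[-189,74,-43],-41.9]
  ]
}}

```text
t: 31.9
position: [0.493, 0.158, 0.1991]
tcp_rot: [2.705, 1.597, -0.004]
force: [2.5, -3.5, -2.1]
gripper_width: 0.264
```

Run:
```python
from h import *
K=(.4565,.0128)
go(*[barpose(K,t,.14,.1592) for t in [.42,.3,.2,.1,.0]])
```

```text
at [0.493  0.158  0.1991] yaw 61.13 q6 0.69 t 31.9 F [ 2.5 -3.5 -2.1] w 0.264
[-31.5, 2.9, 0.1] -6.61
[-64.9, 8.8, 0.2] -13.48
[-92.1, 16.8, 0.2] -19.21
[-118.3, 27.4, 0.3] -24.94
[-143.4, 40.6, 0.3] -30.67
```

Request:
{"api": "move_arm", "payload": {
  "plan": [
    [[-31,3,0],-6.6],
    [[-65,9,0],-13.5],
    [[-92,17,0],-19.2],
    [[-118,27,0],-25],
    [[-134,35,0],-28.5],
    [[-143,40,0],-30.7],
    [[-143,40,0],-30.7],
    [[-143,40,0],-30.7]
  ]
}}

```text
t: 32.7
position: [0.4573, 0.0142, 0.1985]
tcp_rot: [-2.191, -2.246, 0.009]
force: [-4.8, -1.8, -0.6]
gripper_width: 0.259
```

Run:
```python
from h import *
K=(.4565,.0128)
go(barpose(K,0,.14,.1592),barpose(K,0,.07,.1592),barpose(K,0,0,.1592))
f=grab_frame("wrist")
cv2.imwrite("pics/w25.png",f)
crop(f,170,150,170,130,4,"w25c.png")
```

```text
at [0.4573 0.0142 0.1985] yaw 91.43 q6 -0.13 t 32.7 F [-4.8 -1.8 -0.6] w 0.259
[-1.4, 1.9, -0.6] -0.37
[-1.4, -0.0, 19.3] -0.37
[-1.4, -0.6, 39.3] -0.37
```

View pics/w25.png

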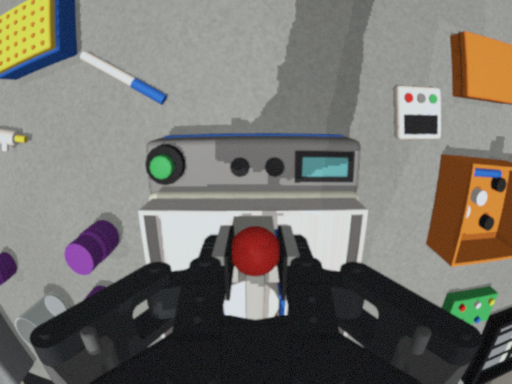

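View pics/w25c.png

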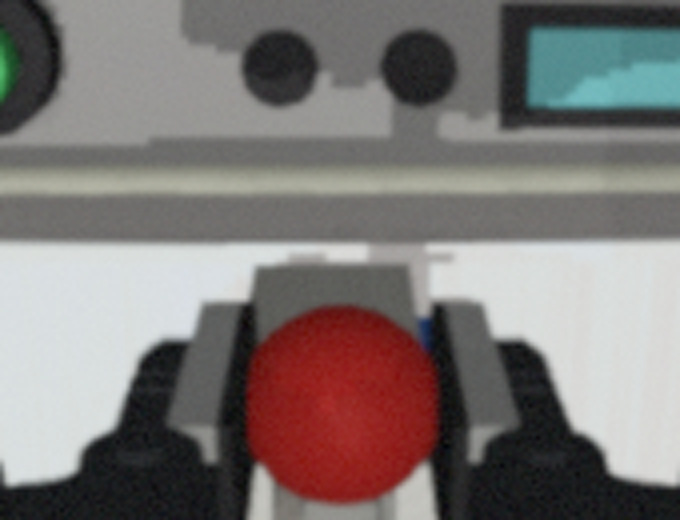

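Request:
{"api": "move_arm", "payload": {
  "plan": [
    [[-1.4,1,0],-0.4],
    [[-1.4,0,10],-0.4],
    [[-1.4,0,20],-0.4],
    [[-1.4,0,28],-0.4],
    [[-1.4,-1,36],-0.4],
    [[-1.4,-1,38],-0.4],
    [[-1.4,-1,38],-0.4]
  ]
}}

```text
t: 33.45
position: [0.4567, 0.0136, 0.1621]
tcp_rot: [-2.178, -2.259, 0.007]
force: [-8.0, -2.0, 8.0]
gripper_width: 0.261
```

Run:
```python
from h import *
K=(.4565,.0128)
go(barpose(K,0,0,.1592))
crop(grab_frame("side"),150,110,200,150,4,"d26.png")
crop(grab_frame("scene"),210,130,130,120,5,"s26.png")
```

```text
at [0.4567 0.0136 0.1621] yaw 92.1 q6 -0.15 t 33.5 F [-8. -2.  8.] w 0.261
[-0.8, -0.2, 2.9] 0.3
```

View pics/d26.png

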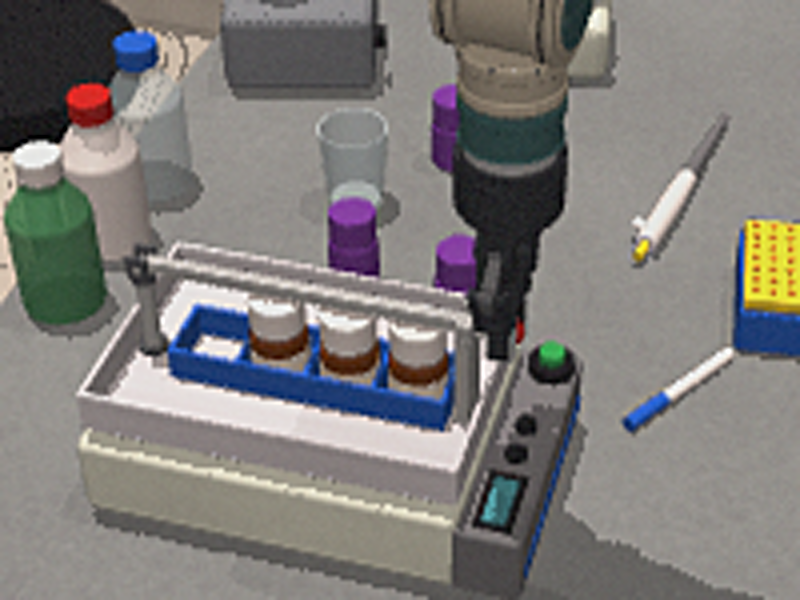

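View pics/s26.png

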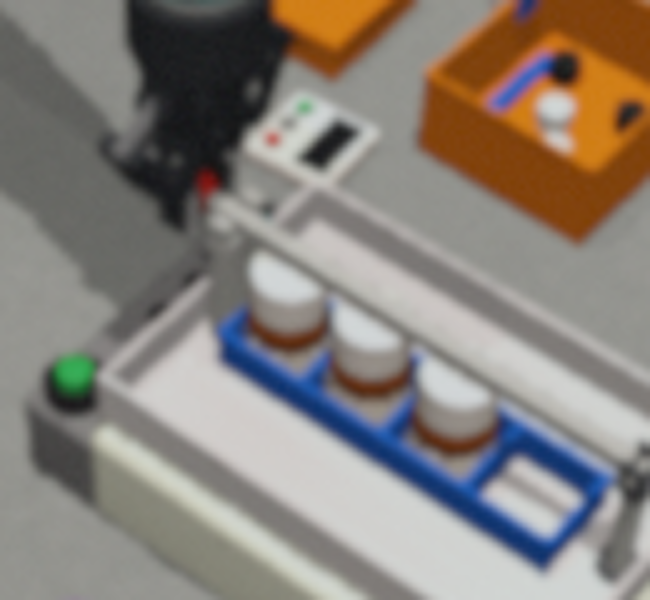

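Request:
{"api": "move_arm", "payload": {
  "plan": [
    [[0,0,1],0],
    [[0,0,1],0],
    [[0,0,1],0],
    [[0,0,1],0],
    [[0,0,1],0]
  ],
  "hand": -1
}}

```text
t: 34.05
position: [0.4599, 0.0136, 0.1609]
tcp_rot: [2.182, 2.26, 0.0]
force: [0.3, 0.2, 0.5]
gripper_width: 0.999
```

Request:
{"api": "move_arm", "payload": {
  "plan": [
    [[0,0,-25],0],
    [[0,0,-60],0],
    [[0,0,-90],0],
    [[0,0,-90],0]
  ]
}}

```text
t: 34.45
position: [0.4631, 0.0133, 0.2557]
tcp_rot: [2.177, 2.255, 0.009]
force: [1.1, 0.2, -0.0]
gripper_width: 1.002
```

Run:
```python
from h import *
go((.40,.33,.3,0))
f=grab_frame("wrist")
cv2.imwrite("pics/w27.png",f)
s=cv2.imread("pics/side0.png")
f=grab_frame("side"); crop(f,150,110,200,150,4,"d27.png")
crop(grab_frame("scene"),210,130,130,120,5,"s27.png")
print(proj("side",[[.4555,.0132,.1765],[.4555,.0132,.1735]]))
for im in (s,f):
    h=cv2.cvtColor(im,cv2.COLOR_BGR2HSV)[160:230,240:300]; im2=im[160:230,240:300].astype(int)
    m=(im2[...,2]>120)&(im2[...,1]<70)&(im2[...,0]<80); ys,xs=np.nonzero(m); print("knob px",xs.mean()+240,ys.mean()+160,m.sum())
```

```text
at [0.4631 0.0133 0.2557] yaw 92.0 q6 -0.15 t 34.5 F [ 1.1  0.2 -0. ] w 1.002
[318.7, -51.6, -45.2] 92.0
[[276.13596337 192.01250414]
 [276.10807767 192.79403232]]
knob px 276.64285714285717 191.23809523809524 42
knob px 276.4634146341463 191.8780487804878 41
```

View pics/w27.png

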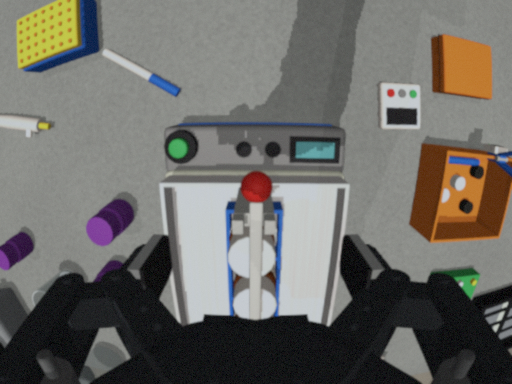

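View pics/d27.png

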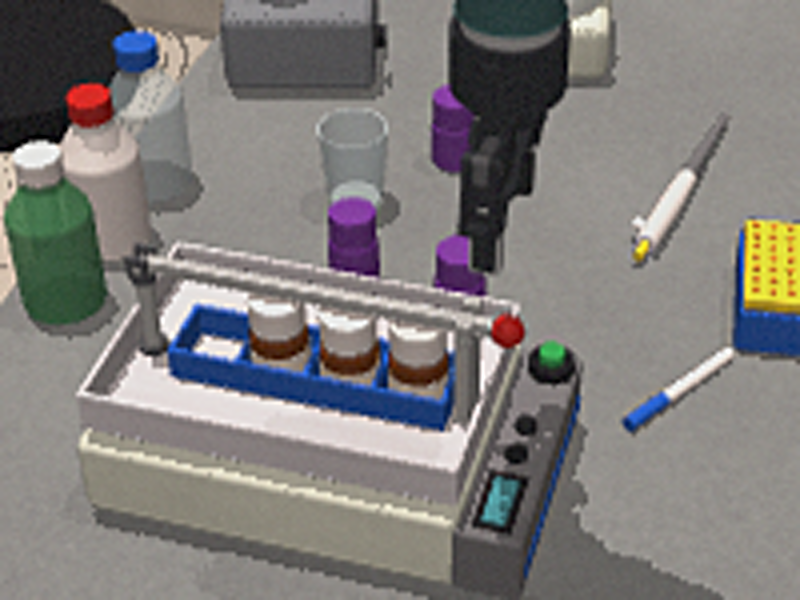

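Request:
{"api": "move_arm", "payload": {
  "plan": [
    [[35,-5,-20],8.5],
    [[70,-10,-30],17],
    [[105,-15,-30],25.5],
    [[140,-20,-30],34],
    [[175,-25,-30],42.5],
    [[210,-30,-30],51],
    [[245,-35,-30],59.5],
    [[280,-40,-30],68]
  ]
}}

```text
t: 35.4
position: [0.4085, 0.2928, 0.2788]
tcp_rot: [3.064, 0.688, -0.005]
force: [0.4, -0.1, -0.6]
gripper_width: 0.997
```

Run:
```python
from h import *
go((.425,.325,.26,0))
```

```text
at [0.4085 0.2928 0.2788] yaw 25.31 q6 1.62 t 35.4 F [ 0.4 -0.1 -0.6] w 0.997
[28.8, -22.1, 18.7] 25.31
```

Request:
{"api": "move_arm", "payload": {
  "plan": [
    [[15,-10,10],8.5],
    [[28,-22,18],17],
    [[28,-22,18],25.3],
    [[28,-22,18],25.3],
    [[28,-22,18],25.3],
    [[28,-22,18],25.3]
  ]
}}

```text
t: 36.0
position: [0.4254, 0.3234, 0.2624]
tcp_rot: [3.141, 0.012, -0.001]
force: [-0.5, -0.9, 0.4]
gripper_width: 0.999
```

Run:
```python
from h import *
go((.42,.335,.25,0))
f=grab_frame("wrist")
cv2.imwrite("pics/w28.png",f)
crop(f,180,90,160,130,5,"w28c.png")
```

```text
at [0.4254 0.3234 0.2624] yaw 0.44 q6 2.09 t 36.0 F [-0.5 -0.9  0.4] w 0.999
[-5.3, -11.7, 12.4] 0.44
```

View pics/w28.png

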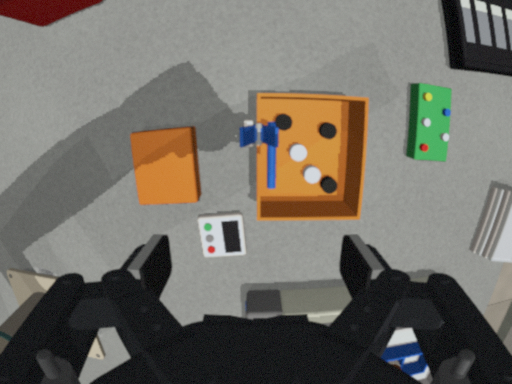

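View pics/w28c.png

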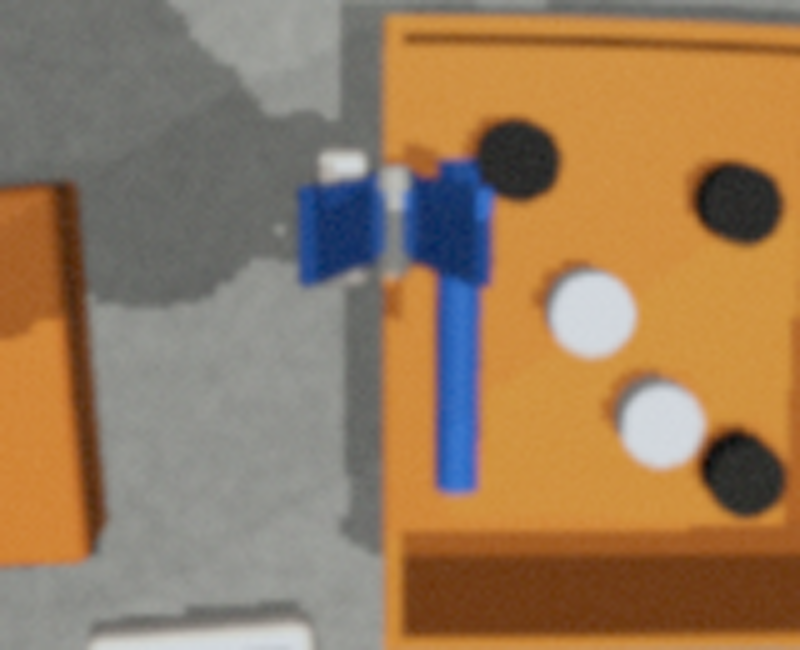

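Run:
```python
from h import *
def TT(p,r):
    T=np.eye(4);T[:3,:3]=R.from_rotvec(r).as_matrix();T[:3,3]=p;return T@camera_info("wrist")["hand_eye"]
T=wristT();s=state();print(s["position"],yaw(s))
T=TT([.4254,.3234,.2624],[3.141,.012,-.001])
e=lambda x,y:(180+x/5,90+y/5)
for q in [(300,188),(302,284),(492,190),(490,285)]: print("plate",onz("wrist",e(*q),.115,T).round(4))
for q in [(385,20),(385,330),(387,645),(405,40),(405,630)]: print("wall",onz("wrist",e(*q),.07,T).round(4))
print("hinge",onz("wrist",e(393,225),.076,T).round(4))
```

```text
[0.42552078 0.3234496  0.26268462] 0.41394784864032363
plate [0.4101 0.3742 0.115 ]
plate [0.4105 0.3553 0.115 ]
plate [0.4474 0.3742 0.115 ]
plate [0.4474 0.3554 0.115 ]
wall [0.4266 0.4093 0.07  ]
wall [0.4271 0.339  0.07  ]
wall [0.4283 0.2624 0.07  ]
wall [0.431  0.4049 0.07  ]
wall [0.4326 0.2663 0.07  ]
hinge [0.4287 0.3636 0.076 ]
```

Run:
```python
from h import *
go((.428,.365,.15,.5),(.428,.365,.081,.5))
```

```text
at [0.4255 0.3234 0.2627] yaw 0.41 q6 2.09 t 36.0 F [-0.2 -0.3 -0.1] w 0.999
[2.8, -41.6, 112.7] -0.09
[2.8, -41.6, 181.7] -0.09
```

Request:
{"api": "move_arm", "payload": {
  "plan": [
    [[3,-22,20],0],
    [[3,-42,50],0],
    [[3,-42,85],0],
    [[3,-42,110],0],
    [[3,-42,110],0],
    [[3,-42,110],0]
  ]
}}

```text
t: 36.65
position: [0.4284, 0.3656, 0.1532]
tcp_rot: [3.141, 0.01, -0.001]
force: [0.2, 0.2, 1.3]
gripper_width: 1.0
```

Run:
```python
from h import *
go((.428,.365,.15,.5),(.428,.365,.081,.5))
f=grab_frame("wrist")
cv2.imwrite("pics/w29.png",f)
crop(f,160,150,200,160,4,"w29c.png")
```

```text
at [0.4284 0.3656 0.1532] yaw 0.36 q6 2.16 t 36.6 F [0.2 0.2 1.3] w 1.0
[-0.4, 0.6, 3.2] -0.14
[-0.4, 0.6, 72.2] -0.14
```

View pics/w29c.png

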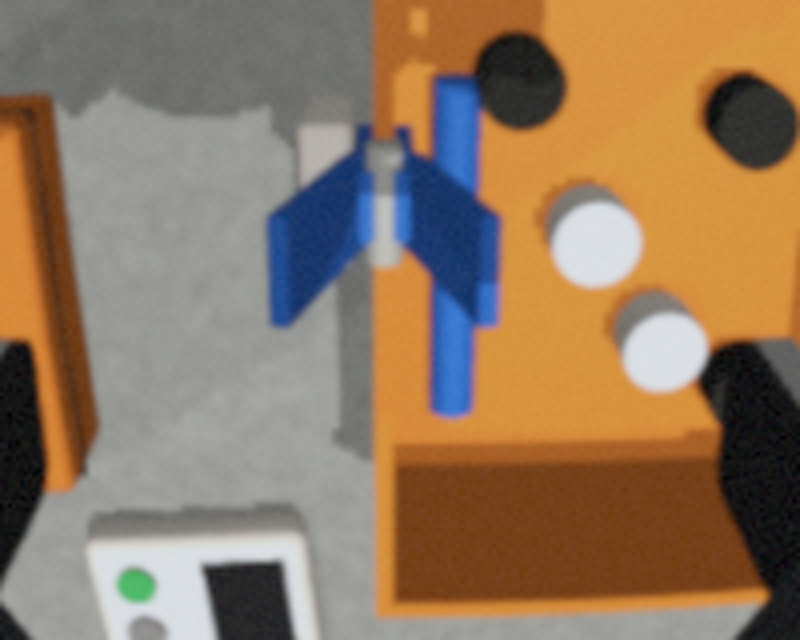

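Run:
```python
from h import *
e=lambda x,y:(160+x/4,150+y/4)
for q in [(268,215),(271,326),(498,215),(498,325)]: print("plate",onz("wrist",e(*q),.115).round(4))
```

```text
plate [0.411  0.3752 0.115 ]
plate [0.4111 0.3557 0.115 ]
plate [0.4483 0.3754 0.115 ]
plate [0.449 0.356 0.115]
```

Request:
{"api": "move_arm", "payload": {
  "plan": [
    [[0.5,0,25],0],
    [[0.5,0,50],0],
    [[0.5,0,65],0],
    [[0.5,0,72],0],
    [[0.5,0,72],0],
    [[0.5,0,72],0]
  ]
}}

```text
t: 37.3
position: [0.4302, 0.3666, 0.0826]
tcp_rot: [-3.14, -0.01, -0.004]
force: [0.7, -1.0, 0.0]
gripper_width: 0.998
```

Request:
{"api": "move_arm", "payload": {
  "plan": [
    [[0,0,0],0],
    [[0,0,0],0],
    [[0,0,0],0],
    [[0,0,0],0],
    [[0,0,0],0],
    [[0,0,0],0],
    [[0,0,0],0],
    [[0,0,0],0]
  ],
  "hand": 1,
  "grip_force": 30
}}

```text
t: 38.1
position: [0.4287, 0.3658, 0.0808]
tcp_rot: [3.141, 0.01, -0.001]
force: [-0.6, 0.0, 0.1]
gripper_width: 0.176
```

Run:
```python
from h import *
go((.428,.365,.081,.5))
f=grab_frame("wrist")
cv2.imwrite("pics/w30.png",f)
crop(f,160,130,200,160,4,"w30c.png")
crop(grab_frame("side"),170,260,130,100,5,"d30.png")
```

```text
at [0.4287 0.3658 0.0808] yaw 0.36 q6 2.16 t 38.1 F [-0.6  0.   0.1] w 0.176
[-0.7, 0.8, -0.2] -0.14
```

View pics/w30c.png

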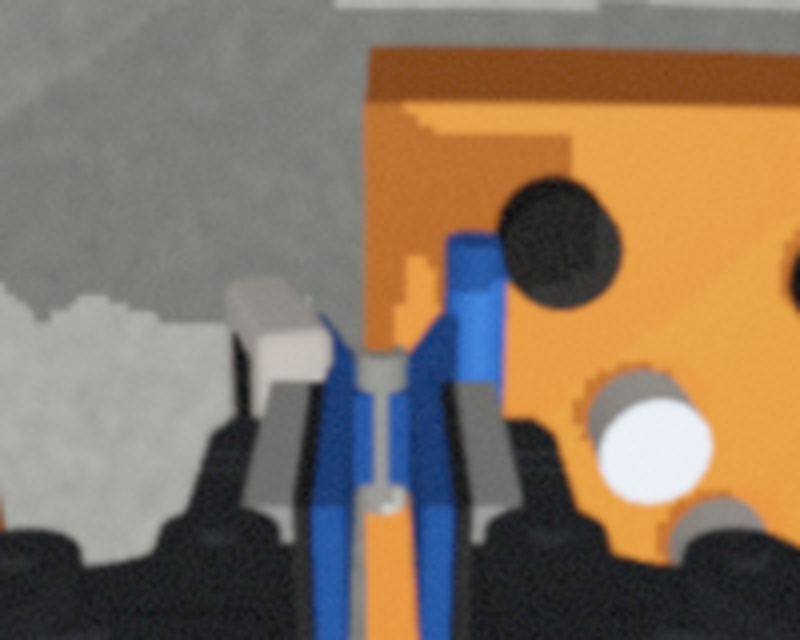

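View pics/d30.png

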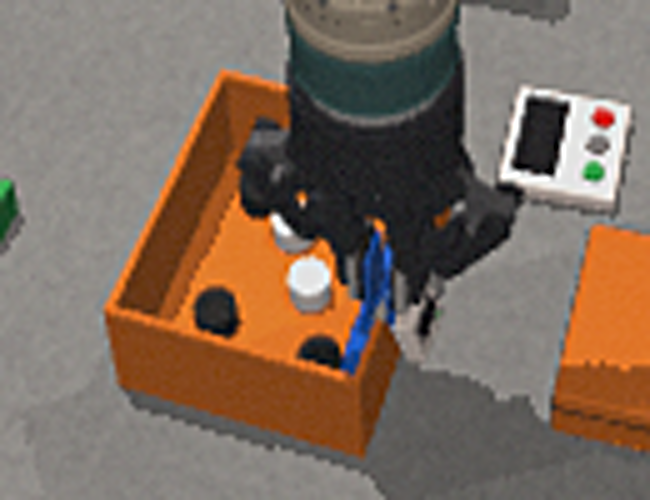

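Request:
{"api": "move_arm", "payload": {
  "plan": [
    [[0,0,-8],0],
    [[0,0,-18],0],
    [[0,0,-30],0],
    [[0,0,-60],0],
    [[0,0,-100],0],
    [[0,0,-140],0],
    [[0,0,-140],0]
  ]
}}

```text
t: 38.9
position: [0.433, 0.3686, 0.2293]
tcp_rot: [-3.134, -0.01, -0.019]
force: [0.4, 1.3, 0.4]
gripper_width: 0.178
```

Run:
```python
from h import *
go((.585,-.076,.2,91.8))
f=grab_frame("wrist")
crop(f,160,130,200,160,4,"w31c.png")
crop(grab_frame("side"),170,220,150,130,5,"d31.png")
```

```text
at [0.433  0.3686 0.2293] yaw 0.35 q6 2.16 t 38.9 F [0.4 1.3 0.4] w 0.178
[148.9, 445.8, 27.6] -91.45
```

View pics/w31c.png

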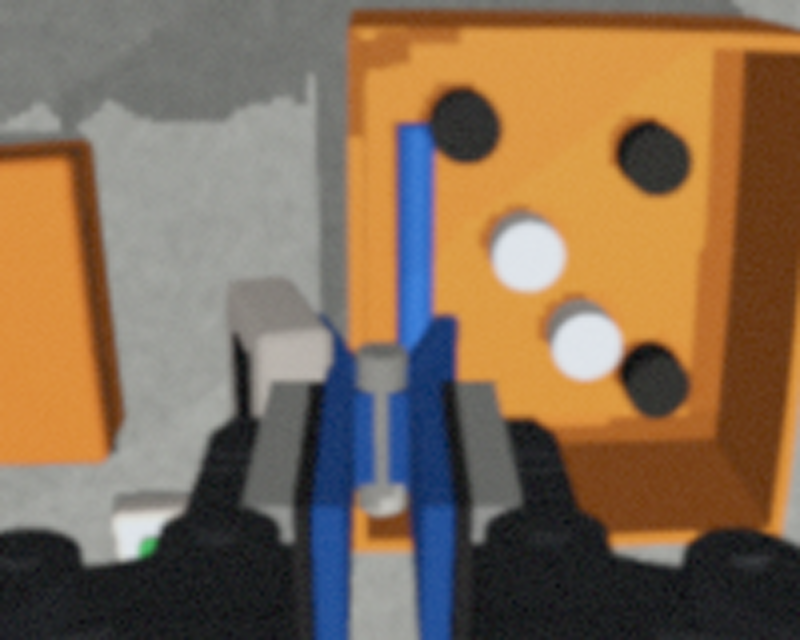

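View pics/d31.png

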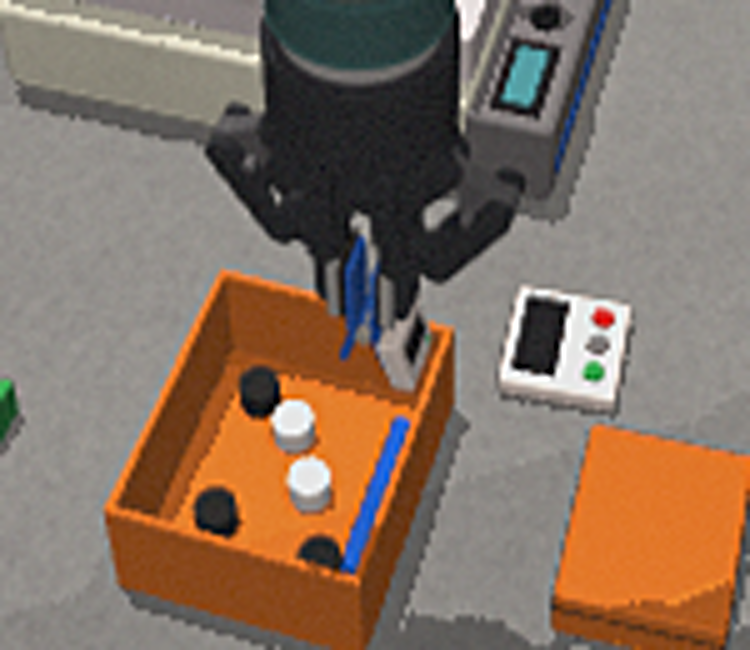

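Request:
{"api": "move_arm", "payload": {
  "plan": [
    [[14,40,-5],-8.4],
    [[27,81,-8],-16.8],
    [[41,122,-8],-25.2],
    [[54,162,-8],-33.6],
    [[68,203,-8],-42],
    [[81,243,-8],-50.4],
    [[95,284,-8],-58.8],
    [[108,324,-8],-67.2]
  ]
}}

```text
t: 39.8
position: [0.5375, 0.0429, 0.2275]
tcp_rot: [-2.641, -1.698, 0.003]
force: [1.1, 0.7, 0.4]
gripper_width: 0.178
```

Run:
```python
from h import *
go((.585,-.076,.22,91.8))
```

```text
at [0.5375 0.0429 0.2275] yaw 65.47 q6 0.39 t 39.8 F [1.1 0.7 0.4] w 0.178
[-88.4, 92.6, 7.3] -26.33
```

Request:
{"api": "move_arm", "payload": {
  "plan": [
    [[-5,5,-18],-2],
    [[-30,30,-20],-9],
    [[-60,60,-20],-17.5],
    [[-88,92,-20],-26],
    [[-88,93,-10],-26.3],
    [[-88,93,5],-26.3],
    [[-88,93,5],-26.3],
    [[-88,93,5],-26.3]
  ]
}}

```text
t: 40.6
position: [0.584, -0.0729, 0.2223]
tcp_rot: [-2.19, -2.248, 0.003]
force: [-0.5, -0.5, -0.2]
gripper_width: 0.178
```

Run:
```python
from h import *
go((.585,-.076,.22,91.8))
f=grab_frame("wrist")
cv2.imwrite("pics/w32.png",f)
crop(f,160,90,200,200,4,"w32c.png")
```

```text
at [ 0.584  -0.0729  0.2223] yaw 91.48 q6 -0.26 t 40.6 F [-0.5 -0.5 -0.2] w 0.178
[-3.1, 0.9, 2.3] -0.32
```

View pics/w32.png

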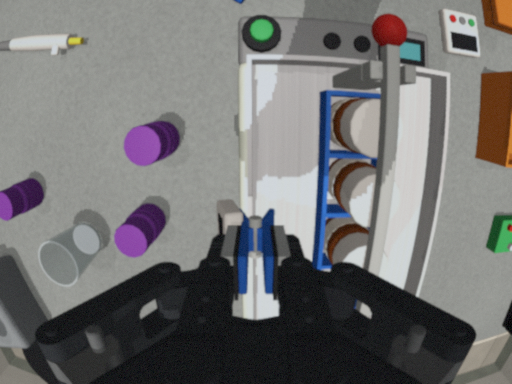

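View pics/w32c.png

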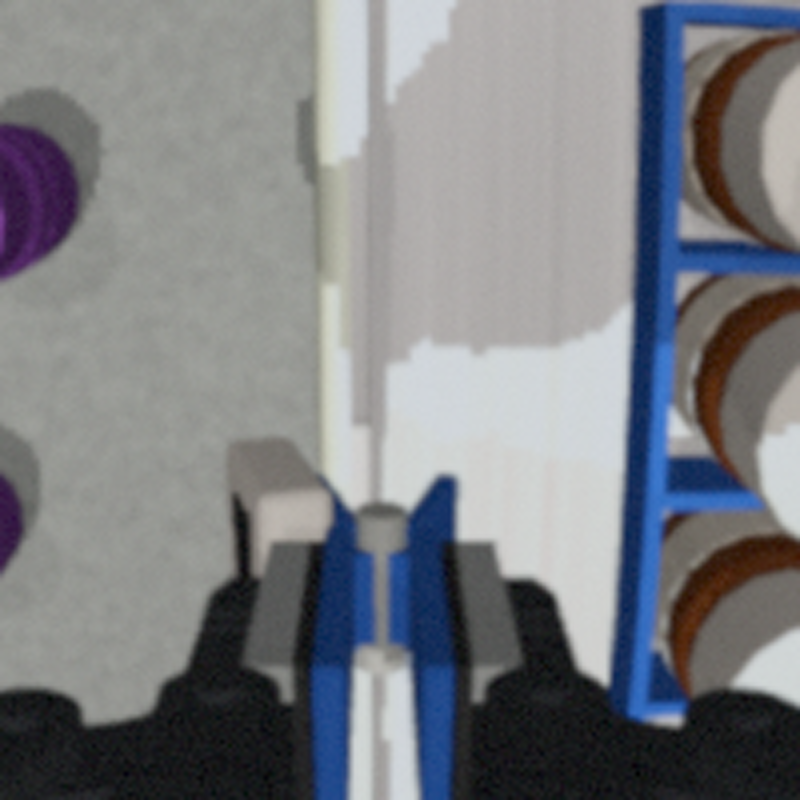

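Run:
```python
from h import *
f=cv2.imread("pics/w32.png");crop(f,225,150,50,75,10,"w32d.png")
e=lambda x,y:(160+x/4,90+y/4)
def TT(p,r):
    T=np.eye(4);T[:3,:3]=R.from_rotvec(r).as_matrix();T[:3,3]=p;return T@camera_info("wrist")["hand_eye"]
T=TT([.584,-.0729,.2223],[-2.19,-2.248,.003])
for x in (320,335,350,370,385): print(x,onz("wrist",e(x,430),.121,T).round(4))
# predicted: rim outer line through corners
for P in ([.55,-.0787,.121],[.55,-.0747,.121],[.55,-.0747,.091],[.55,-.0887,.078]): print(P,((proj("wrist",P,T)[0]-[160,90])*4).round(1))
```

```text
320 [ 0.5909 -0.0845  0.121 ]
335 [ 0.5908 -0.0812  0.121 ]
350 [ 0.5907 -0.078   0.121 ]
370 [ 0.5906 -0.0737  0.121 ]
385 [ 0.5905 -0.0705  0.121 ]
[0.55, -0.0787, 0.121] [350.6 241.3]
[0.55, -0.0747, 0.121] [369.9 241.7]
[0.55, -0.0747, 0.091] [370.9 224.2]
[0.55, -0.0887, 0.078] [313.6 216.4]
```

View pics/w32d.png

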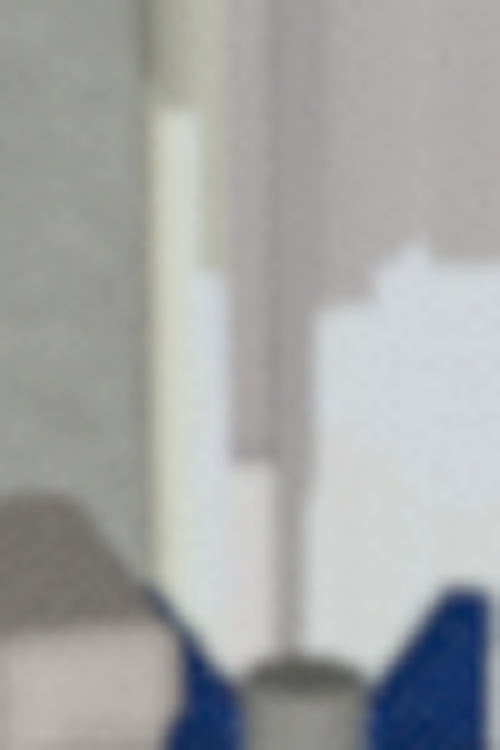

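Request:
{"api": "move_arm", "payload": {
  "plan": [
    [[-3,0,15],-0.3],
    [[-3,0,35],-0.3],
    [[-3,0,55],-0.3],
    [[-3,0,58],-0.3],
    [[-3,0,58],-0.3],
    [[-3,0,58],-0.3]
  ]
}}

```text
t: 41.25
position: [0.5864, -0.0774, 0.1668]
tcp_rot: [2.186, 2.254, 0.001]
force: [0.5, -0.8, 0.5]
gripper_width: 0.172
```

Run:
```python
from h import *
go((.585,-.076,.132,91.8))
f=grab_frame("wrist")
cv2.imwrite("pics/w33.png",f)
crop(f,200,130,110,120,5,"w33c.png")
crop(grab_frame("side"),190,120,100,90,6,"d33.png")
crop(grab_frame("scene"),220,170,120,110,5,"s33.png")
```

```text
at [ 0.5864 -0.0774  0.1668] yaw 91.75 q6 -0.27 t 41.2 F [ 0.5 -0.8  0.5] w 0.172
[1.4, -1.5, 34.8] -0.05
```

View pics/w33c.png

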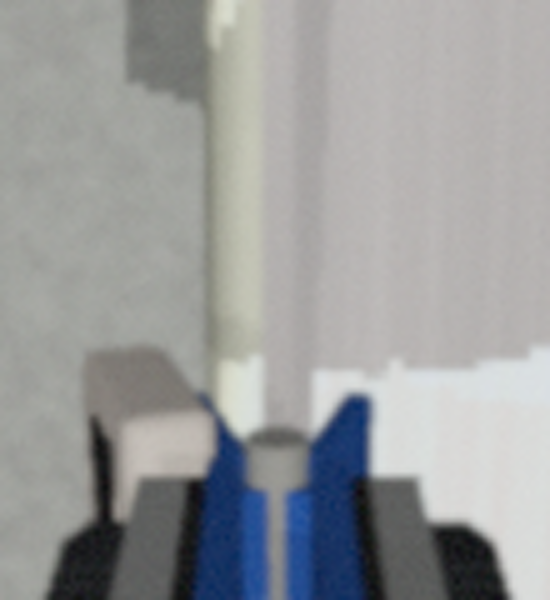

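View pics/s33.png

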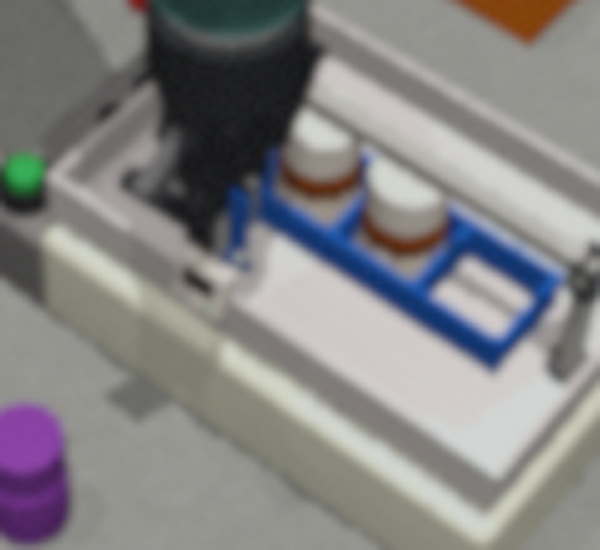

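Request:
{"api": "move_arm", "payload": {
  "plan": [
    [[0,0,5],0],
    [[0,0,10],0],
    [[0,0,15],0],
    [[0,0,20],0],
    [[0,0,20],0]
  ]
}}

```text
t: 41.9
position: [0.5849, -0.0772, 0.1446]
tcp_rot: [-2.186, -2.253, 0.002]
force: [0.1, -0.4, -1.1]
gripper_width: 0.177
```

Request:
{"api": "move_arm", "payload": {
  "plan": [
    [[0,0,4],0],
    [[0,0,8],0],
    [[0,0,12],0],
    [[0,0,14],0],
    [[0,0,14],0]
  ]
}}

```text
t: 42.4
position: [0.5855, -0.0773, 0.1314]
tcp_rot: [-2.187, -2.254, 0.001]
force: [-0.4, -0.7, -0.9]
gripper_width: 0.177
```

Run:
```python
from h import *
go((.585,-.076,.132,91.8))
f=grab_frame("wrist")
crop(f,200,130,110,120,5,"w34c.png")
crop(grab_frame("scene"),220,170,120,110,5,"s34.png")
```

```text
at [ 0.5855 -0.0773  0.1314] yaw 91.73 q6 -0.27 t 42.4 F [-0.4 -0.7 -0.9] w 0.177
[1.3, -0.5, -0.6] -0.07
```

View pics/w34c.png

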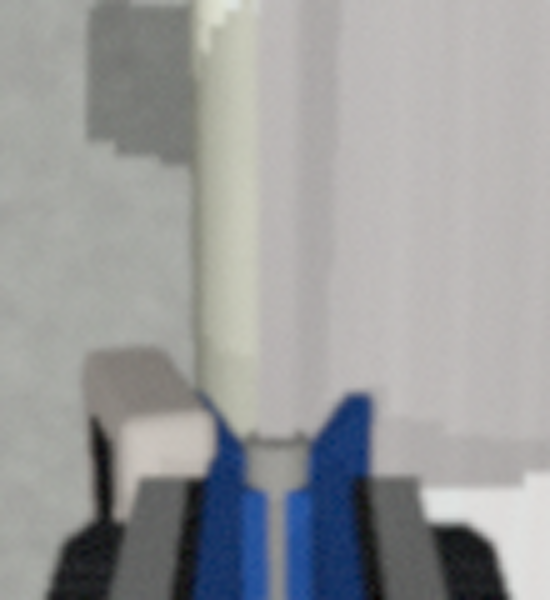

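View pics/s34.png

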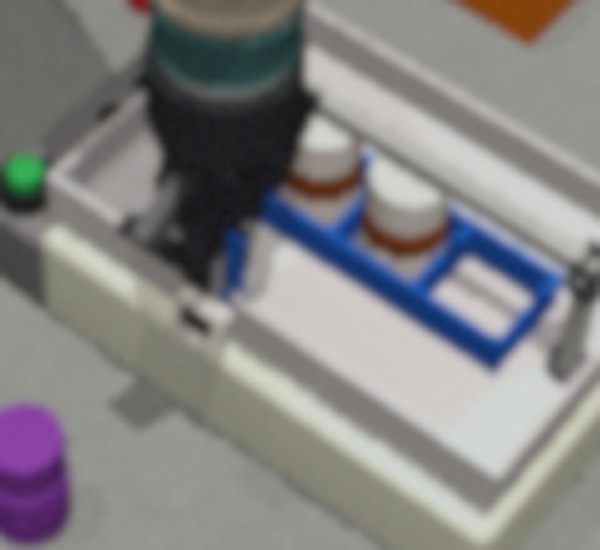

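Request:
{"api": "move_arm", "payload": {
  "plan": [
    [[0,0,0],0],
    [[0,0,0],0],
    [[0,0,0],0],
    [[0,0,0],0],
    [[0,0,0],0]
  ],
  "hand": -0.6
}}

```text
t: 43.0
position: [0.5859, -0.0774, 0.132]
tcp_rot: [2.187, 2.255, 0.0]
force: [0.5, -0.1, -0.9]
gripper_width: 0.801
```

Run:
```python
from h import *
go((.585,-.076,.132,91.8))
crop(grab_frame("wrist"),170,130,170,150,4.5,"w35c.png")
```

```text
at [ 0.5859 -0.0774  0.132 ] yaw 91.73 q6 -0.27 t 43.0 F [ 0.5 -0.1 -0.9] w 0.801
[1.4, -0.9, 0.0] -0.07
```

View pics/w35c.png

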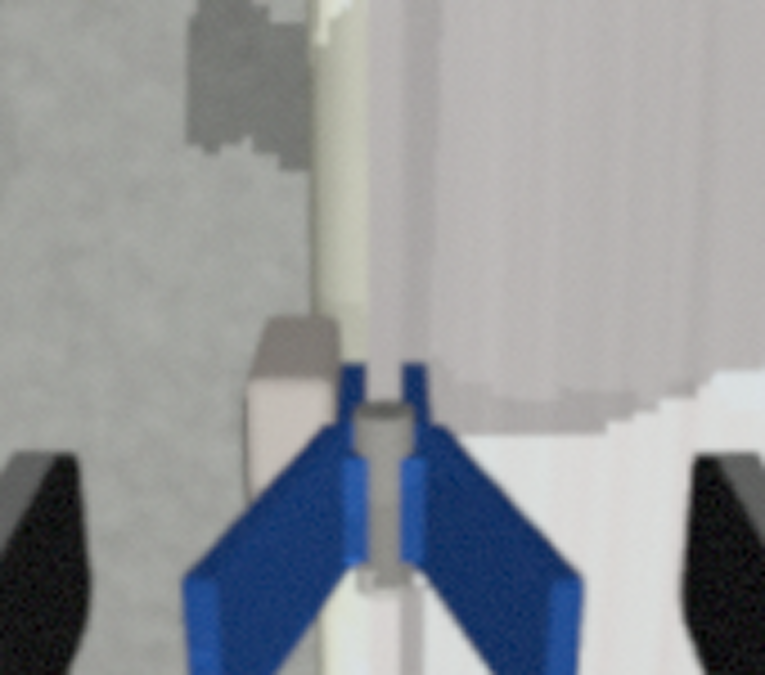

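Clamped upright on the rim. Retreat and look.

Request:
{"api": "move_arm", "payload": {
  "plan": [
    [[0,0,-25],0],
    [[0,0,-60],0],
    [[0,0,-100],0],
    [[0,0,-120],0],
    [[0,0,-120],0],
    [[0,0,-120],0]
  ]
}}

```text
t: 43.65
position: [0.5858, -0.0774, 0.2518]
tcp_rot: [2.187, 2.254, 0.0]
force: [-0.2, -0.7, -0.9]
gripper_width: 0.8
```

Run:
```python
from h import *
go((.438,-.066,.2,91.8))
f=grab_frame("wrist")
cv2.imwrite("pics/w36.png",f)
crop(grab_frame("scene"),210,140,150,140,5,"s36.png")
crop(grab_frame("side"),160,110,160,130,5,"d36.png")
```

```text
at [ 0.5858 -0.0774  0.2518] yaw 91.73 q6 -0.27 t 43.6 F [-0.2 -0.7 -0.9] w 0.8
[15.9, -147.4, 51.8] -0.07
```

View pics/w36.png

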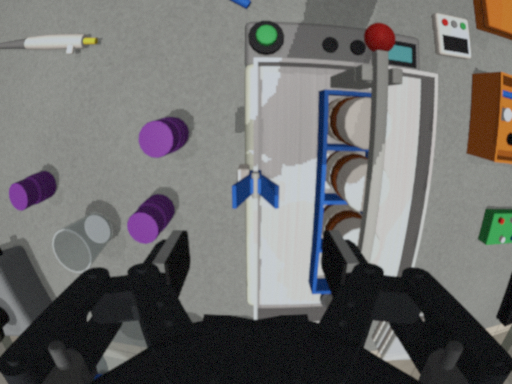

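View pics/s36.png

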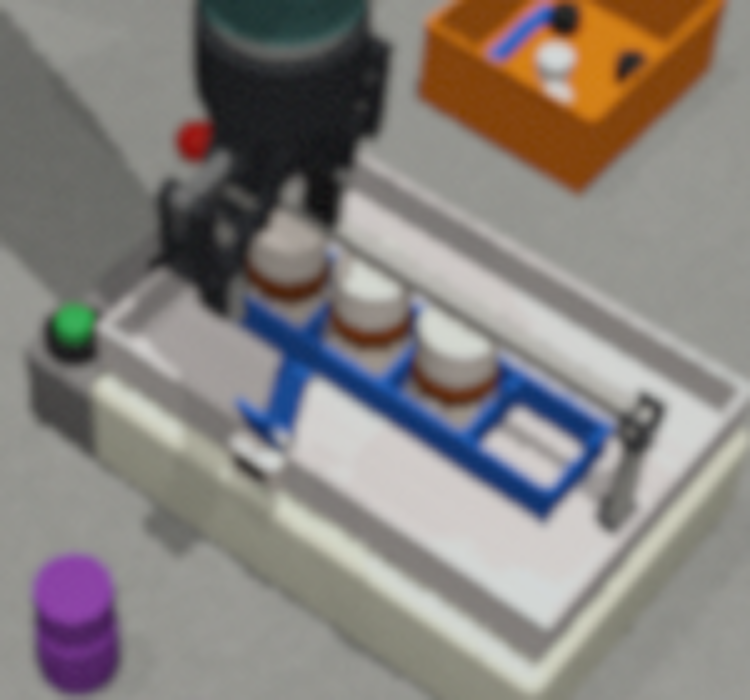

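View pics/d36.png

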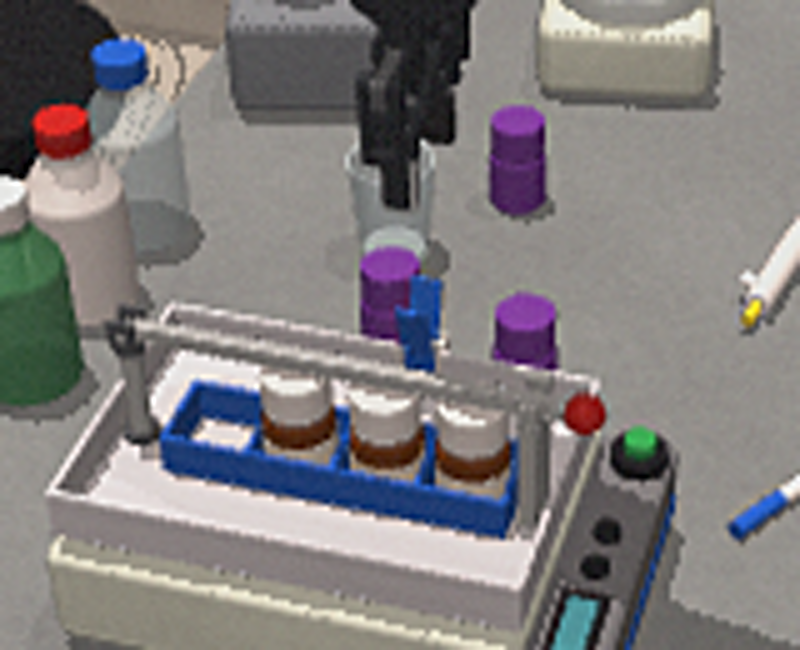

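Request:
{"api": "move_arm", "payload": {
  "plan": [
    [[5,-45,0],0],
    [[10,-90,0],0],
    [[15,-135,0],0],
    [[16,-147,20],0],
    [[16,-147,60],0],
    [[16,-147,80],0],
    [[16,-147,80],0],
    [[16,-147,80],0]
  ],
  "hand": 1
}}

```text
t: 44.6
position: [0.4376, -0.0656, 0.1712]
tcp_rot: [-2.186, -2.253, 0.002]
force: [0.7, 0.2, 0.6]
gripper_width: -0.003
```

Run:
```python
from h import *
go((.438,-.066,.1,91.8))
f=grab_frame("wrist")
cv2.imwrite("pics/w37.png",f)
```

```text
at [ 0.4376 -0.0656  0.1712] yaw 91.74 q6 -0.33 t 44.6 F [0.7 0.2 0.6] w -0.003
[-0.5, 0.5, 71.2] -0.06
```

View pics/w37.png

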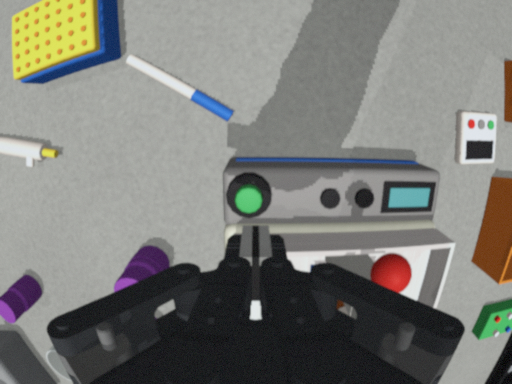

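Run:
```python
from h import *
p=onz("wrist",(248.5,200),.092);print(p)
go((p[0],p[1],.1,91.8),(p[0],p[1],.085,91.8))
```

```text
[ 0.44145564 -0.06990302  0.092     ]
at [ 0.4388 -0.0659  0.1723] yaw 91.74 q6 -0.33 t 44.6 F [0.2 0.2 0.1] w 0.004
[-4.1, 2.6, 72.3] -0.06
[-4.1, 2.6, 87.3] -0.06
```

Request:
{"api": "move_arm", "payload": {
  "plan": [
    [[-4,2,40],0],
    [[-4,2,65],0],
    [[-4,2,72],0],
    [[-4,2,72],0],
    [[-4,2,72],0]
  ]
}}

```text
t: 45.15
position: [0.4421, -0.0702, 0.1015]
tcp_rot: [2.186, 2.253, 0.002]
force: [0.7, -0.0, 1.1]
gripper_width: 0.003
```

Run:
```python
from h import *
go((.440,-.069,.085,91.8))
crop(grab_frame("wrist"),200,170,120,90,6,"w38c.png")
```

```text
at [ 0.4421 -0.0702  0.1015] yaw 91.74 q6 -0.33 t 45.1 F [ 0.7 -0.   1.1] w 0.003
[1.3, -2.1, 16.5] -0.06
```

View pics/w38c.png

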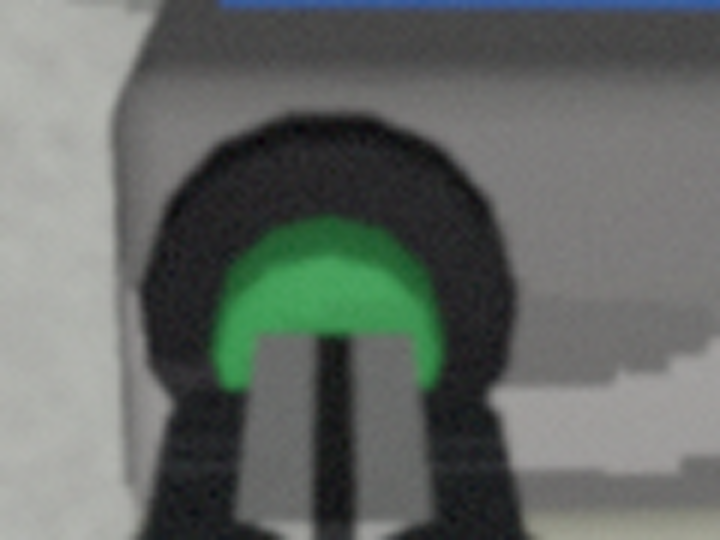

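Request:
{"api": "move_arm", "payload": {
  "plan": [
    [[0,-2,4],0],
    [[0,-2,8],0],
    [[0,-2,12],0],
    [[0,-2,14],0],
    [[0,-2,14],0]
  ]
}}

```text
t: 45.7
position: [0.4391, -0.07, 0.0863]
tcp_rot: [2.187, 2.254, 0.001]
force: [-0.2, -0.3, 4.2]
gripper_width: -0.005
```

Request:
{"api": "move_arm", "payload": {
  "plan": [
    [[0,0,1.5],0],
    [[0,0,3],0],
    [[0,0,3],0],
    [[0,0,3],0]
  ]
}}

```text
t: 46.1
position: [0.4392, -0.07, 0.0857]
tcp_rot: [2.187, 2.254, 0.0]
force: [-6.5, 1.4, 22.3]
gripper_width: 0.004
```

Request:
{"api": "move_arm", "payload": {
  "plan": [
    [[0,0,-20],0],
    [[0,0,-60],0],
    [[0,0,-110],0],
    [[0,0,-150],0],
    [[0,0,-150],0],
    [[0,0,-150],0]
  ]
}}

```text
t: 46.7
position: [0.439, -0.0699, 0.2336]
tcp_rot: [2.186, 2.254, 0.001]
force: [-0.6, -0.6, -1.0]
gripper_width: -0.005
```

Run:
```python
from h import *
go((.440,-.069,.085,91.8))
cv2.imwrite("pics/w39.png",grab_frame("wrist"))
cv2.imwrite("pics/s39.png",grab_frame("scene"))
f=grab_frame("side");cv2.imwrite("pics/d39.png",f);crop(f,160,110,160,130,5,"d39c.png")
im2=f[160:230,240:300].astype(int)
m=(im2[...,2]>120)&(im2[...,1]<70)&(im2[...,0]<80); ys,xs=np.nonzero(m); print("knob px",xs.mean()+240,ys.mean()+160,m.sum())
```

```text
at [ 0.439  -0.0699  0.2336] yaw 91.74 q6 -0.33 t 46.7 F [-0.6 -0.6 -1. ] w -0.005
[1.0, 0.8, 148.6] -0.06
knob px 276.4047619047619 191.92857142857142 42
```

View pics/w39.png

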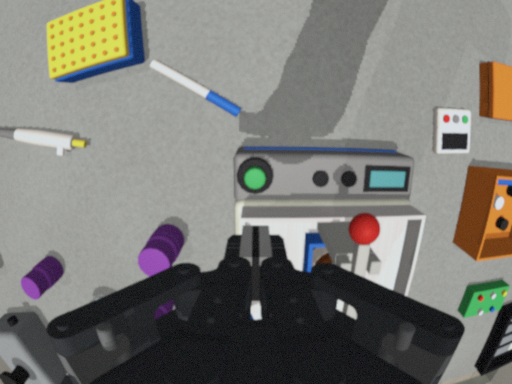

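View pics/s39.png

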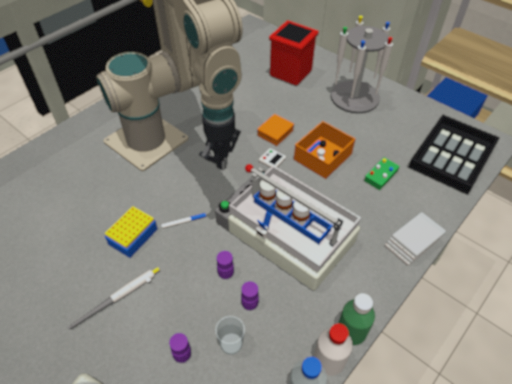

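View pics/d39c.png

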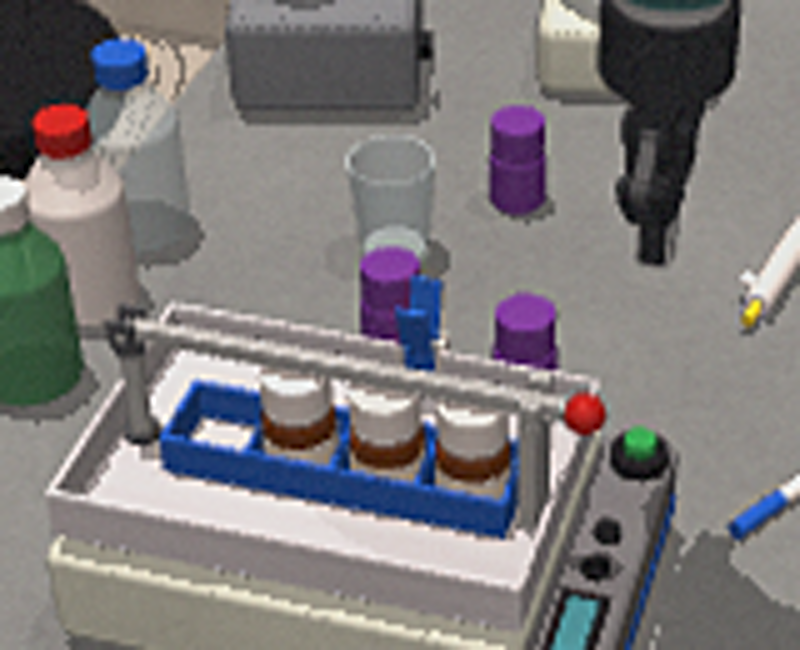

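```bash
python3 -c "
from station import *
print(close_job())"
```

```text
the job is handed in; nothing more can be done
None
```

The shaker is loaded and started, and I handed the job in at about 47 s of the 210 s allowed.

**What I did:**
- I lifted the bar and swung it aside to about 1.27 rad. I found three brown bottles on the bench and stood them in pockets 0, 1 and 2, leaving pocket 3 empty.
- I swung the bar back and let it drop into the notch, then moved the logger from the bin to the right-hand rim, clamped upright with its pod on the outside.
- Last, I pressed the green button until it hit its stop: the fingertips were at 85.7 mm, 6.3 mm below its raised top, at 22 N.

**Last checks:**
- The final pictures show all three bottles upright in their pockets and the logger standing on the rim.
- The knob is within 0.7 pixel of where it was when latched at the start.
- The purple look-alikes and the other bench items in view appear where they were, and the gripper is clear of everything.

**What went wrong:**
- **Second bottle:** it caught on a rack wall on its first descent, with about 84 N along the vertical and 36 N sideways. I backed off, re-aligned it by a few millimetres and it went in without force. The force reading was under the 120 N wrist limit.
- **First bottle:** it sat about 5° tilted in the grip but stood upright once released.
- **Camera agreement:** the cameras disagreed by 5–15 mm on bottle positions at first, so I used close-up wrist-camera views for every grasp and placing.

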